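# Load, pin and start the paint shaker

### The arm

A 6-joint arm with a two-finger parallel gripper is mounted at the origin on the work surface. World frame = base frame: x ahead of the robot, y to its left, z up, the work surface at z = 0. Lengths are in m, angles in rad, forces in N, time in s.
With the tool pointing down it reaches from about 0.275 to 0.75 m from the base axis. Payload 10.2 kg.
Tool frame: the origin (TCP) lies between the finger pads, 19 mm behind the fingertips; this is the grasp point; z points along the fingers, y is the line along which they close (so a half turn about z gives the same grasp; the last joint's range is limited). The gripper opens to 85 mm and grips with 20 to 120 N. Pads are 22 mm wide; open, the fingers measure 114 mm over their backs; the gripper's body (76 mm by 85 mm) begins 54 mm behind the grasp point. The pads swing forward as they close: fully open they stand 13 mm farther back than shut.
Start: joints at [-1.356, 0.313, 1.498, -0, 1.331, -0.223], TCP at [0.223, -0.475, 0.25] pointing down, gripper open.
Joint ranges: [-2.94, 2.94], [-0.97, 2.17], [0.19, 2.56], [-1.23, 4.37], [0.02, 3.11], [-2.88, 2.88]. Speed limits (rad/s): [2.39, 2.39, 3.01, 3.14, 3.14, 3.14].

### API

Orientations are given as a rotation vector (axis times angle).
In Python, from plant import manip gives the robot as it stands.
- The arm moves only by the shell command python3 -m inch 'ROWS' [OPENING] [FORCE]. ROWS is JSON, a list that holds one entry, the list of rows, each a list of 4 numbers: the shift along the tool's x, y, z in cm, then the turn about the tool's z in degrees. A call has 1 to 10 rows; each row shifts and turns the commanded pose from where the row before left it, along the tool's axes as they then stand; what a row does not reach is not made up. A row lasts 1/10 s, in which the tool goes at most 50 mm and 8.59 degrees, less where a joint would pass 70% of its speed; a pose out of reach is approached as far as the arm can. A call is refused whole if a number of a shift passes 5 or a number of a turn 8.59, either way. A call with a gripper value outside its range is refused whole. OPENING is the opening, from 0 (shut) to 1 (fully open), set as the call begins (- or left out, the last holds). The fingers move at their own pace and stop on an object; FORCE is the grip in N (left out, the last holds). Time passes only in rows, so rows that do not move let the fingers close. It gives the time, the measured TCP pose, the force, the opening and the grip force at its end, in the units of the state.
- manip.state(): the state, without advancing time (a new reading comes with each control period).
- manip.snapshot(name): name is "scene" or "top"; returns a dict with "image" (420x560x3 uint8, red, green, blue), "camera_matrix" (3x3 intrinsics, pixels), "extrinsics" (4x4, takes a point from camera to world coordinates). Camera axes: x right, y down, z forward; pixel columns grow to the right and rows downward; lengths in m; the calibration is good to about 2 mm. A picture is of the moment at which its call begins. There is no depth.
- manip.finish_job(): hands the job in; it is judged then, once.
The state is a dict: "time_s": time; "q": joint angles; "joint_velocities": joint speeds; "joint_efforts": joint torques, N m; "position": TCP position; "orientation": TCP orientation; "wrist_force": force on the tool from outside, world axes, zero at the start; "torque": the same for the moment, N m; "width": opening from 0.0 (shut) to 1.0 (fully open); "gripper_force": force on a finger pad.
Only numpy, scipy, OpenCV 4.12 (cv2) and the standard library are available. Lean on these libraries where they do the work, as an engineer would, in place of code of your own. Each camera call takes 0.05 s, during which the arm holds its last target. There are 200 camera calls.

### The job

Load every paint pot standing on the table into the bench shaker, upright in a pocket of its own, then swing the hold-down bar fully shut over the lids and push the red-headed locking pin right down through the fork and the bar's eye until its collar sits on the fork. Only when the pin is home, throw the speed lever from the white stop notch into the green (middle) notch. Leave the mugs and the carton alone.

Things in the scene. Friction and masses are not known exactly. Their poses are not given: they have to be found in the camera images.
- shaker: Bench paint shaker fixed to the table: blue base 420 x 170 mm, black tray with four round pockets in a row, hold-down bar, fork, speed lever. Origin: on the table under its middle. Its x axis runs along the pockets, away from the robot, from the bar's pivot post (x = -176 mm) to the fork (+156 mm); y to the left seen from the robot, z up. The bar swings out to +y; the lever is on the -y side.
- pocket0 (a point): Centre of the floor of pocket 0 (nearest the pivot post; x = -96 mm in the shaker's frame), 74 mm above the table. Pocket 56 mm across, 48 mm deep (tray rim 122 mm above the table) with a 3 mm chamfer; pockets are 64 mm apart. A seated pot stands 37 mm proud of the rim. Grip pots here across the row (along the shaker's y): there is finger room.
- pocket1 (a point): Centre of the floor of pocket 1 (second; x = -32 mm in the shaker's frame), 74 mm above the table. Pocket 56 mm across, 48 mm deep (tray rim 122 mm above the table) with a 3 mm chamfer; pockets are 64 mm apart. A seated pot stands 37 mm proud of the rim. Grip pots here across the row (along the shaker's y): there is finger room.
- pocket2 (a point): Centre of the floor of pocket 2 (third; x = 32 mm in the shaker's frame), 74 mm above the table. Pocket 56 mm across, 48 mm deep (tray rim 122 mm above the table) with a 3 mm chamfer; pockets are 64 mm apart. A seated pot stands 37 mm proud of the rim. Grip pots here across the row (along the shaker's y): there is finger room.
- pocket3 (a point): Centre of the floor of pocket 3 (nearest the fork; x = 96 mm in the shaker's frame), 74 mm above the table. Pocket 56 mm across, 48 mm deep (tray rim 122 mm above the table) with a 3 mm chamfer; pockets are 64 mm apart. A seated pot stands 37 mm proud of the rim. Grip pots here across the row (along the shaker's y): there is finger room.
- pot_red: Paint pot with red paint, white screw lid with a red dot: closed plastic cylinder 52 mm across, 85 mm high, about 0.2 kg, its weight low; grip it near the top, as the pocket takes its lower 48 mm. Origin: centre of its underside; z up its axis. It may be absent (None).
- pot_blue: Paint pot with blue paint, white screw lid with a blue dot: closed plastic cylinder 52 mm across, 85 mm high, about 0.2 kg, its weight low; grip it near the top, as the pocket takes its lower 48 mm. Origin: centre of its underside; z up its axis. It may be absent (None).
- pot_yellow: Paint pot with yellow paint, white screw lid with a yellow dot: closed plastic cylinder 52 mm across, 85 mm high, about 0.2 kg, its weight low; grip it near the top, as the pocket takes its lower 48 mm. Origin: centre of its underside; z up its axis. It may be absent (None).
- pot_green: Paint pot with green paint, white screw lid with a green dot: closed plastic cylinder 52 mm across, 85 mm high, about 0.2 kg, its weight low; grip it near the top, as the pocket takes its lower 48 mm. Origin: centre of its underside; z up its axis. It may be absent (None).
- bar (a joint): Angle of the hold-down bar (rad): 0 = fully shut (against its stop, its eye lined up in the fork), grows as it swings out level to the shaker's +y side, up to 1.4. A flat steel bar 28 mm wide and 10 mm thick, underside 162 mm and top 172 mm above the table, 3 mm over the lids of seated pots; light friction (about 0.2 N m), it stays where it is left.
- bar_pivot (a point): Point on the bar's upright pivot axis, at the height of the bar's top (172 mm above the table).
- bar_knob (a point): Grip point on the bar's upright black knob (24 mm across, rising 40 mm above the bar, up to z = 212 mm), 200 mm from the pivot: on the knob's axis, 26 mm above the bar's top (z = 198 mm). A gripper pointing down can put its TCP here.
- bar_eye (a point): Centre of the top of the eye (14.5 mm hole, 10 mm thick) at the bar's end, 332 mm from the pivot, z = 172 mm. It must lie within about 4 mm of the fork's hole for the pin's nose to enter.
- pin_seat (a point): Seat of the pin's collar: centre of the hole (14.5 mm, 1.5 mm chamfer) in the top of the fork's upper plate, 183 mm above the table. Fork plates 36 mm square, 8 mm thick: upper z 175 to 183 mm, lower z 151 to 159 mm with the same hole; the bar's eye enters between them. The fork's web stands on the far (+x) side, no higher than the upper plate.
- pin: Locking pin standing in the wooden block: steel shank 12 mm across, 44 mm long, tapered nose; steel collar 28 mm across, 5 mm thick; above it a red plastic head 22 mm across, 30 mm high. Origin: centre of the collar's underside; z up towards the head, which spans 5 to 35 mm above the origin. TCP 27 mm above the origin keeps the fingertips off the collar. 0.08 kg.
- pin_block: Fixed beech block 75 x 60 mm, 60 mm high, with the pin in its middle hole (16 mm across, 52 mm deep), collar resting on its top. Origin: centre of its underside.
- lever (a joint): Angle of the speed lever (rad): 0 = stop notch (white marks, leaning towards the pivot post), 0.5 = run notch (green marks, lever upright), 1.0 = fast notch (red marks, leaning towards the fork). A sprung ball pulls it into the nearest notch within about 0.2 rad; it takes 1 to 2 N at the knob to leave a notch. It turns hard in tightly squeezed fingers: push it, or hold it loosely.
- lever_hub (a point): The lever's hinge axis (level, along the shaker's y axis), 45 mm above the table on the shaker's -y side.
- lever_knob (a point): Centre of the orange round-ended knob (26 mm thick, 48 mm long, in line with the lever) at the lever's end, 125 mm from the hub; 155 mm above the table in the stop notch, 170 mm in the green notch. It swings in the shaker's xz plane, towards +x.
- mug_a: White mug with an orange print, 82 mm across, 95 mm high, handle to its +y; a bystander. Origin: centre of its underside.
- mug_b: A second such mug; a bystander.
- carton: Closed brown mug carton 105 x 105 x 110 mm; a bystander. Origin: centre of its underside.

How it is judged:
By the outcome, as a careful person would: the job done as asked, in the order asked, and still so for the second after the job is handed in, with the robot touching nothing.
Of pot_red, pot_blue, pot_yellow, pot_green only 2 to 4 are there at a start; the rules pass over those that are not, and their reading is None.
At some moment in a run one of pot_red, pot_blue, pot_yellow, pot_green may be knocked a few centimetres aside while the robot is not near it.
It also fails if it takes over 210 s, if anything falls off the work surface, if the arm or the gripper's body presses on something with over 40 N, if the wrist force passes 120 N, or if a joint passes its speed limit or range.

## Working session

There is one attempt and no reset: what is moved stays moved. The work goes in short steps, Python scripts to look and compute and a shell command to move; the robot and the scene stay as the last step left them, time stands still between calls to the robot, and variables do not carry over. Pictures are saved under pics/ and viewed, at most 14 in all, crops included, and the job is handed in when it is done.

```bash
ls; mkdir -p pics
python3 - <<'E'
from plant import manip
import cv2,numpy as np
s=manip.state();print(s)
for n in("scene","top"):
    d=manip.snapshot(n);cv2.imwrite(f"pics/{n}0.png",d["image"][:,:,::-1]);np.savez(f"{n}0.npz",**d);print(n,d["camera_matrix"].round(1).tolist(),d["extrinsics"].round(4).tolist())
E
```

```text
pics
{'time_s': 0.0, 'q': array([-1.35638828e+00,  3.13437689e-01,  1.49847851e+00, -1.51407332e-06,
        1.33101725e+00, -2.23393369e-01]), 'joint_velocities': array([-4.27230874e-04,  1.36600529e-04, -6.30575337e-05, -6.55078025e-04,
       -7.52327966e-04, -2.08398170e-03]), 'joint_efforts': array([-1.98078909e-03, -4.12275267e+01, -2.59742135e+01, -3.27218886e-04,
        4.15966962e-03,  3.49137338e-05]), 'position': array([ 0.22250999, -0.47523552,  0.24942577]), 'orientation': array([-3.06531515e+00, -6.81927265e-01, -7.14917401e-06]), 'wrist_force': array([-0.38362625, -0.1481135 ,  0.7661972 ]), 'torque': array([ 0.00356407, -0.02719617, -0.00833811]), 'gripper_force': 0.0, 'width': 1.0014680092421626}
scene [[462.3, 0.0, 279.2], [0.0, 462.3, 208.6], [0.0, 0.0, 1.0]] [[0.657, 0.4719, -0.5879, 1.2391], [0.7538, -0.4065, 0.5162, -0.5537], [0.0046, -0.7824, -0.6228, 0.8098], [0.0, 0.0, 0.0, 1.0]]
top [[409.2, 0.0, 286.5], [0.0, 409.2, 209.7], [0.0, 0.0, 1.0]] [[0.0115, -0.997, 0.0768, 0.4833], [-0.9998, -0.0125, -0.0121, 0.022], [0.013, -0.0767, -0.997, 1.2128], [0.0, 0.0, 0.0, 1.0]]
```

View pics/scene0.png

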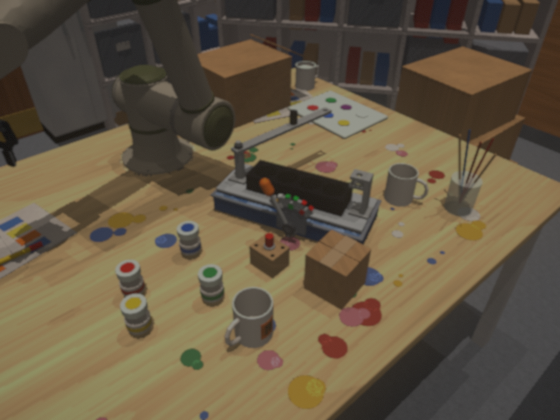

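View pics/top0.png

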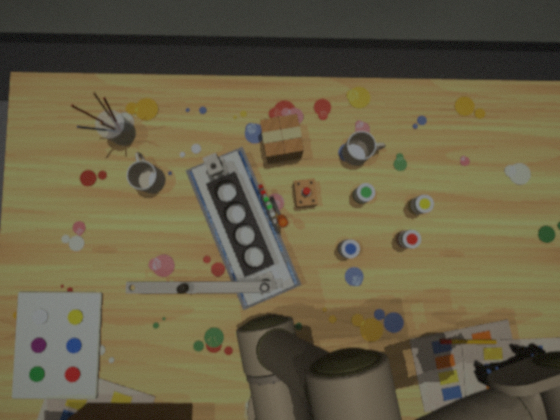

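The scene view shows four pots: blue (189,240), red (130,280), green (210,285) and yellow (136,315). The pin block is at (269,250), the shaker in the middle, and the bar is swung out. The top view has the lids at blue (350,249), red (411,239), green (366,192) and yellow (424,204), with the pin at (306,191). I'll enlarge both views next.

Run:
```python
import cv2
a=cv2.imread("pics/top0.png");cv2.imwrite("pics/t1.png",cv2.resize(a[140:310,180:440],None,fx=3,fy=3,interpolation=cv2.INTER_CUBIC))
a=cv2.imread("pics/scene0.png");cv2.imwrite("pics/s1.png",cv2.resize(a[100:340,105:385],None,fx=2.5,fy=2.5,interpolation=cv2.INTER_CUBIC))
```

```text
(no output)
```

View pics/t1.png

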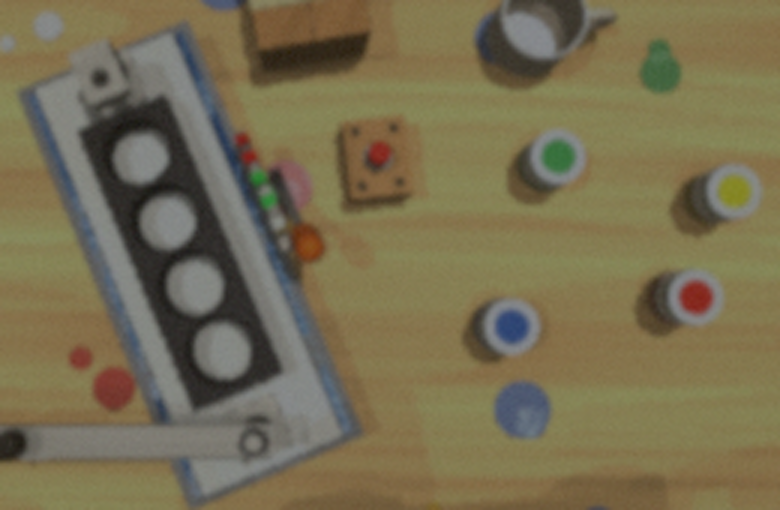

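View pics/s1.png

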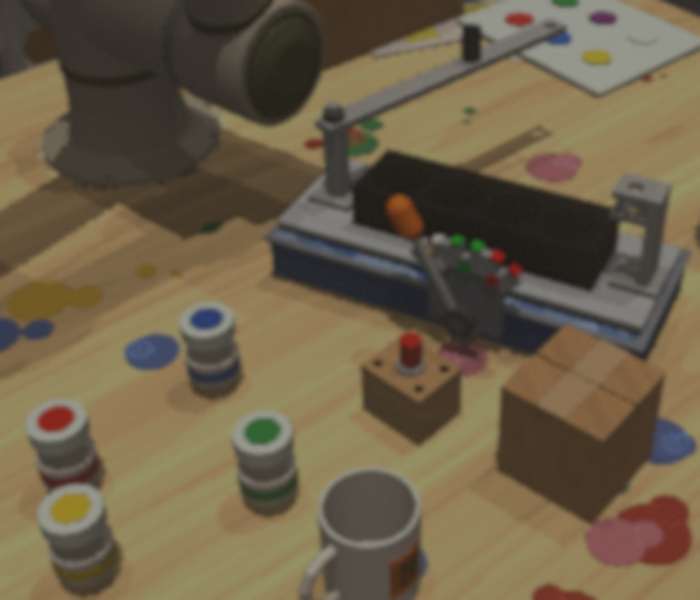

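The top crop (3x, offset 180,140) and the scene crop (2.5x, offset 105,100) give clear points for the lids, pin head, fork hole, pivot cap and lever knob. I'll triangulate these.

```bash
cat > h.py <<'E'
import numpy as np,cv2
def ray(d,u,v):
    K=d["camera_matrix"];E=d["extrinsics"];r=E[:3,:3]@np.linalg.inv(K)@[u,v,1];return E[:3,3],r/np.linalg.norm(r)
def onz(d,u,v,z):
    o,r=ray(d,u,v);return o+r*(z-o[2])/r[2]
def tri(a,b):
    A=0;B=0
    for d,(u,v) in (a,b):
        o,r=ray(d,u,v);P=np.eye(3)-np.outer(r,r);A=A+P;B=B+P@o
    X=np.linalg.solve(A,B);g=[np.linalg.norm((np.eye(3)-np.outer(r,r))@(X-o)) for o,r in (ray(d,*p) for d,p in(a,b))]
    return X,max(g)
def up(p,f,ox,oy): return ((p[0]+.5)/f-.5+ox,(p[1]+.5)/f-.5+oy)
E
python3 - <<'E'
from h import *
T=dict(np.load("top0.npz"));S=dict(np.load("scene0.npz"))
D=dict(green=((558,156),(262,431)),yellow=((735,191),(71,508)),red=((696,297),(56,419)),blue=((512,326),(207,319)),pin=((380,152),(411,340)),fork=((101,77),(637,184)),pivot=((254,442),(334,113)),knob=((8,444),(471,30)),lever=((308,243),(403,215)))
for k,(t,s) in D.items():
    X,g=tri((T,up(t,3,180,140)),(S,up(s,2.5,105,100)));print(k,(X*1000).round(1),round(g*1000,1))
for p in((140,157),(168,221),(195,287),(222,351)):
    print((onz(T,*up(p,3,180,140),.074)*1000).round(1),(onz(T,*up(p,3,180,140),.122)*1000).round(1))
for k,z in zip(("green","yellow","red","blue","pin","fork","pivot"),(.085,)*4+(.095,.183,.172)): print(k,(onz(T,*up(D[k][0],3,180,140),z)*1000).round(1),(onz(S,*up(D[k][1],2.5,105,100),z)*1000).round(1))
E
```

```text
green [ 623.3 -210.7   86.6] 0.2
yellow [ 593.1 -374.3   86.5] 0.8
red [ 494.6 -337.3   86.3] 0.3
blue [ 466.4 -167.5   86.3] 0.8
pin [624.1 -45.1  94.6] 0.5
fork [673.5 196.8 186.8] 1.1
pivot [369.6  63.3 180.2] 0.9
knob [369.3 259.2 212.1] 0.6
lever [536.3  19.9 158.7] 0.2
[618.7 177.   74. ] [613.  170.5 122. ]
[559.3 149.7  74. ] [556.1 144.3 122. ]
[498.4 123.5  74. ] [497.8 119.2 122. ]
[439.9  97.5  74. ] [441.7  94.3 122. ]
green [ 623.4 -211.2   85. ] [ 622.  -209.8   85. ]
yellow [ 592.9 -375.5   85. ] [ 592.3 -373.3   85. ]
red [ 494.5 -338.    85. ] [ 493.6 -336.7   85. ]
blue [ 466.  -168.4   85. ] [ 465.6 -166.3   85. ]
pin [623.7 -45.5  95. ] [624.7 -44.9  95. ]
fork [673.4 196.7 183. ] [670.6 202.5 183. ]
pivot [368.1  62.9 172. ] [358.9  72.  172. ]
```

```bash
cat >> h.py <<'E'
def proj(d,P):
    E=np.linalg.inv(d["extrinsics"]);r=cv2.Rodrigues(E[:3,:3])[0];return cv2.projectPoints(np.array(P,float).reshape(-1,1,3),r,E[:3,3].copy(),d["camera_matrix"],None)[0][:,0]
def floors(d):
    g=d["image"].mean(2).astype(np.float32);out=[]
    for u,v in((140,157),(168,221),(195,287),(222,351)):
        u,v=up((u,v),3,180,140);m=np.hypot(*np.meshgrid(np.arange(560)-u,np.arange(420)-v))<13
        w=np.clip(g-np.percentile(g[m],15)-10,0,40)*m;y,x=np.nonzero(m);out.append((np.sum(w[m]*x)/w[m].sum(),np.sum(w[m]*y)/w[m].sum()))
    return np.array(out)
def modelc(d,p):
    out=[];a=np.linspace(0,2*np.pi,60);c,s=np.cos(p[2]),np.sin(p[2])
    for x in(-.096,-.032,.032,.096):
        C=np.array([p[0]+c*x,p[1]+s*x]);ps=[proj(d,np.c_[C[0]+r*np.cos(a),C[1]+r*np.sin(a),z+0*a]).astype(np.float32) for r,z in((.028,.074),(.028,.119))]
        I=cv2.intersectConvexConvex(*ps)[1][:,0];m=cv2.moments(I);out.append((m["m10"]/m["m00"],m["m01"]/m["m00"]))
    return np.array(out)
E
python3 - <<'E'
from h import *
from scipy.optimize import least_squares as L
T=dict(np.load("top0.npz"))
f=floors(T);print(f.round(1).tolist())
r=L(lambda p:(modelc(T,p)-f).ravel(),[.5308,.134,.414],x_scale=.01,diff_step=1e-3);p=r.x;print(p,np.degrees(p[2]),r.fun.round(2))
for x in(-.176,-.096,-.032,.032,.096,.156):print(x,p[0]+x*np.cos(p[2]),p[1]+x*np.sin(p[2]))
E
```

```text
[[226.7, 192.2], [235.7, 213.6], [244.9, 235.0], [253.9, 256.4]]Traceback (most recent call last):
  File "<stdin>", line 5, in <module>
    return func(*args, **kwargs)
    vector_fun = VectorFunction(
        fun_wrapped,
    ...<6 lines>...
        workers=workers
    )
    self._update_fun()
    ~~~~~~~~~~~~~~~~^^
    self.f = self.fun_wrapped(xp_copy(self.x))
             ~~~~~~~~~~~~~~~~^^^^^^^^^^^^^^^^^
    return np.atleast_1d(self.fun(x))
                         ~~~~~~~~^^^
    return self.f(x, *self.args, **self.kwargs)
           ~~~~~~^^^^^^^^^^^^^^^^^^^^^^^^^^^^^^
  File "<stdin>", line 5, in <lambda>
  File "h.py", line 25, in modelc
    I=cv2.intersectConvexConvex(*ps)[1][:,0];m=cv2.moments(I);out.append((m["m10"]/m["m00"],m["m01"]/m["m00"]))
      ~~~~~~~~~~~~~~~~~~~~~~~~~~~~~~~~~^^^^^
TypeError: 'NoneType' object is not subscriptable
```

```bash
python3 - <<'E'
s=open("h.py").read()
a=s.index("        I=cv2.inter");b=s.index("    return np.array(out)\n",a)
s=s[:a]+'''        o=ps[0].mean(0).round()-20;ms=[cv2.fillConvexPoly(np.zeros((1000,1000),np.uint8),((q-o)*25*64).round().astype(np.int32),1,shift=6) for q in ps]
        m=cv2.moments(ms[0]&ms[1]);out.append(o+np.array([m["m10"],m["m01"]])/m["m00"]/25)
'''+s[b:]
open("h.py","w").write(s)
E
python3 - <<'E'
from h import *
from scipy.optimize import least_squares as L
T=dict(np.load("top0.npz"))
f=floors(T)
r=L(lambda p:(modelc(T,p)-f).ravel(),[.5308,.134,.414],x_scale=.01,diff_step=1e-2);p=r.x;print(p,np.degrees(p[2]),r.fun.round(2))
for x in(-.176,-.096,-.032,.032,.096,.156):print(x,p[0]+x*np.cos(p[2]),p[1]+x*np.sin(p[2]))
E
```

```text
[0.52926281 0.13453553 0.42026648] 24.07949575353192 [ 27.43  64.06   9.24  21.08  -9.16 -21.81 -27.29 -64.59]
-0.176 0.3685782881094105 0.0627268674688439
-0.096 0.4416167078386505 0.09536716837823153
-0.032 0.5000474436220425 0.12147940910574162
0.032 0.5584781794054344 0.14759164983325174
0.096 0.6169089151888264 0.17370389056076183
0.156 0.6716877299857563 0.19818411624280255
```

```bash
cat >> h.py <<'E'
def fit(d):
    from scipy.optimize import least_squares as L
    f=floors(d)[::-1];r=L(lambda p:(modelc(d,p)-f).ravel(),[.5308,.134,.414],x_scale=.01,diff_step=1e-2);return r.x,r.fun
E
python3 - <<'E'
from h import *
T=dict(np.load("top0.npz"))
p,e=fit(T);print(p,np.degrees(p[2]),e.round(2))
for x in(-.176,-.096,-.032,.032,.096,.156):print(x,p[0]+x*np.cos(p[2]),p[1]+x*np.sin(p[2]))
E
```

```text
[0.52840096 0.13467201 0.41692996] 23.888326935382757 [ 0.08  0.17 -0.05 -0.01  0.02 -0.1  -0.05 -0.07]
-0.176 0.3674777401515367 0.06339987347576116
-0.096 0.44062465832250847 0.09579629861942728
-0.032 0.49914219285928585 0.12171343873436016
0.032 0.5576597273960633 0.14763057884929306
0.096 0.6161772619328407 0.17354771896422594
0.156 0.6710374505610694 0.19784503782197554
```

```bash
cat > d.py <<'E'
# usage: python3 d.py x y z [yaw_deg]  (mm) -> shift in tool cm and turn
import sys
from h import *
from plant import manip
from scipy.spatial.transform import Rotation as Ro
s=manip.state();R=Ro.from_rotvec(s["orientation"]).as_matrix();yaw=np.degrees(np.arctan2(R[1,0],R[0,0]))
print("t",round(s["time_s"],2),"pos",(s["position"]*1000).round(1),"yaw",yaw.round(2),"tilt",R[:,2].round(3),"F",s["wrist_force"].round(1),"w",round(s["width"],3),"gf",s["gripper_force"])
a=list(map(float,sys.argv[1:]))
if a:
    d=R.T@(np.array(a[:3])/1000-s["position"])*100
    print("shift cm",d.round(2),"turn",(yaw-a[3]).round(2) if len(a)>3 else "")
E
python3 d.py 466 -168 160 23.9; python3 -m inch '[[[0,0,0,1.2]]]' 1
```

```text
t 0.1 pos [ 222.5 -475.3  249.5] yaw 25.08 tilt [-0.     0.001 -1.   ] F [ 0.1 -0.   1. ] w 1.003 gf 0.0
shift cm [ 35.08 -17.5    8.98] turn 1.18
time_s: 0.2
position: [0.2225, -0.4754, 0.2497]
orientation: [-3.073, -0.649, 0.0]
wrist_force: [0.1, -1.2, -0.4]
width: 0.997
gripper_force: 0.0
```

```bash
python3 d.py 466 -168 160 23.9; python3 -m inch '[[[4.4,-2.3,0.8,0],[4.4,-2.3,0.8,0],[4.4,-2.3,0.8,0],[4.4,-2.3,0.8,0],[4.4,-2.3,0.8,0],[4.4,-2.3,1,0],[4.4,-2.3,1.5,0],[4,-2.1,1.5,0],[0,0,0,0],[0,0,0,0]]]'; python3 d.py 466 -168 72 23.9
```

```text
t 0.2 pos [ 222.5 -475.4  249.7] yaw 23.83 tilt [-0.     0.001 -1.   ] F [ 0.1 -1.2 -0.4] w 0.997 gf 0.0
shift cm [ 34.69 -18.27   8.99] turn -0.07
time_s: 1.2
position: [0.4648, -0.1706, 0.1706]
orientation: [-3.073, -0.652, 0.001]
wrist_force: [-0.2, -0.1, 0.3]
width: 1.002
gripper_force: 0.0
t 1.2 pos [ 464.8 -170.6  170.6] yaw 23.97 tilt [-0.001  0.    -1.   ] F [-0.2 -0.1  0.3] w 1.002 gf 0.0
shift cm [ 0.22 -0.18  9.86] turn 0.07
```

```bash
python3 -m inch '[[[0.2,-0.2,3,0],[0,0,3,0],[0,0,2.5,0],[0,0,1.4,0],[0,0,0,0],[0,0,0,0]]]'; python3 -m inch '[[[0,0,0,0],[0,0,0,0],[0,0,0,0],[0,0,0,0],[0,0,0,0],[0,0,0,0]]]' 0 40;python3 d.py
```

```text
time_s: 1.8
position: [0.4657, -0.1697, 0.0727]
orientation: [3.073, 0.647, 0.001]
wrist_force: [0.3, -0.3, 1.3]
width: 1.005
gripper_force: 0.0
time_s: 2.4
position: [0.466, -0.1687, 0.0728]
orientation: [3.072, 0.65, 0.001]
wrist_force: [-0.7, 0.9, 5.1]
width: 0.597
gripper_force: 40.8
t 2.4 pos [ 466.  -168.7   72.8] yaw 23.9 tilt [ 0.001 -0.001 -1.   ] F [-0.7  0.9  5.1] w 0.597 gf 40.75037598609924
```

```bash
python3 -m inch '[[[0,0,-2,0],[0,0,-4,0],[0,0,-4,0],[0,0,-4,0],[0,0,0,0],[0,0,0,0]]]'; python3 d.py 440.6 95.8 200 23.9
python3 - <<'E'
from h import *
from plant import manip
for n in("top","scene"):
    d=manip.snapshot(n);np.savez(n+"1.npz",**d);cv2.imwrite(f"pics/{n}1.png",d["image"][:,:,::-1])
T=d0=dict(np.load("top1.npz"));im=[]
P=manip.state()["position"]
for n in("top","scene"):
    d=dict(np.load(n+"1.npz"));u,v=proj(d,P)[0].round().astype(int);print(n,u,v)
    u0,v0=max(u-50,0),max(v-60,0);im.append(cv2.resize(d["image"][v0:v0+100,u0:u0+100,::-1],(400,400),interpolation=cv2.INTER_CUBIC));print(u0,v0)
cv2.imwrite("pics/c1.png",np.hstack(im))
E
```

```text
time_s: 3.0
position: [0.4655, -0.1684, 0.2118]
orientation: [3.073, 0.65, 0.0]
wrist_force: [-0.5, 0.3, -3.5]
width: 0.595
gripper_force: 43.3
t 3.0 pos [ 465.5 -168.4  211.8] yaw 23.89 tilt [ 0. -0. -1.] F [-0.5  0.3 -3.5] w 0.595 gf 43.30850601196289
shift cm [  8.42 -25.17   1.17] turn -0.01
top 359 250
309 190
scene 180 185
130 125
```

View pics/c1.png

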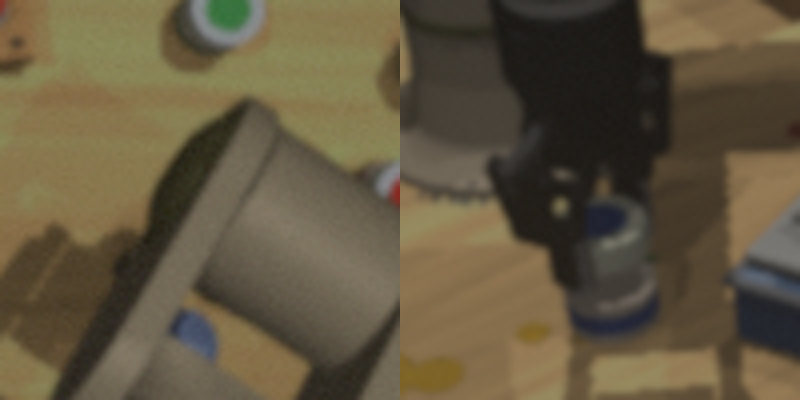

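Blue is held upright in the fingers, at about (605,215) in the right-hand crop. The arm hides the top view. I'll put blue in pocket 3.

```bash
python3 d.py 617 173.3 255; python3 -m inch '[[[1,-1,-4.3,0],[3,-4.2,0,0],[3,-4.2,0,0],[3,-4.2,0,0],[3,-4.2,0,0],[3,-4.2,0,0],[3,-4.1,0,0],[3,-0.5,0,0],[3,0,0,0],[0,0,0,0]]]'; python3 d.py 617 173.3 200 23.9
```

```text
t 3.1 pos [ 465.  -168.1  210.4] yaw 23.88 tilt [-0.003  0.002 -1.   ] F [ 0.2 -0.9 -2.9] w 0.595 gf 43.304550647735596
shift cm [ 27.71 -25.08  -4.45] turn 
time_s: 4.1
position: [0.5861, 0.1685, 0.2517]
orientation: [-3.072, -0.652, 0.006]
wrist_force: [0.2, -0.1, -3.3]
width: 0.593
gripper_force: 43.7
t 4.1 pos [586.1 168.5 251.7] yaw 23.97 tilt [-0.004 -0.    -1.   ] F [ 0.2 -0.1 -3.3] w 0.593 gf 43.70935678482056
shift cm [3.04 0.83 5.16] turn 0.07
```

```bash
python3 -m inch '[[[1.5,0.4,1,0.1],[1.5,0.4,2,0],[0,0,2,0],[0,0,0,0],[0,0,0,0],[0,0,0,0]]]'; python3 d.py 617 173.3 200 23.9
```

```text
time_s: 4.7
position: [0.6156, 0.1719, 0.206]
orientation: [3.074, 0.647, 0.002]
wrist_force: [0.4, -0.1, -3.3]
width: 0.593
gripper_force: 43.6
t 4.7 pos [615.6 171.9 206. ] yaw 23.78 tilt [ 0.001  0.    -1.   ] F [ 0.4 -0.1 -3.3] w 0.593 gf 43.631190061569214
shift cm [ 0.18 -0.07  0.6 ] turn -0.12
```

Run:
```python
from h import *
from plant import manip
im=[]
for n,c in(("top",(226,192)),("scene",(330,165))):
    d=manip.snapshot(n);np.savez(n+"2.npz",**d);u0,v0=c[0]-50,c[1]-50
    im.append(cv2.resize(d["image"][v0:v0+100,u0:u0+100,::-1],(400,400),interpolation=cv2.INTER_CUBIC))
cv2.imwrite("pics/c2.png",np.hstack(im))
```

```text
(no output)
```

View pics/c2.png

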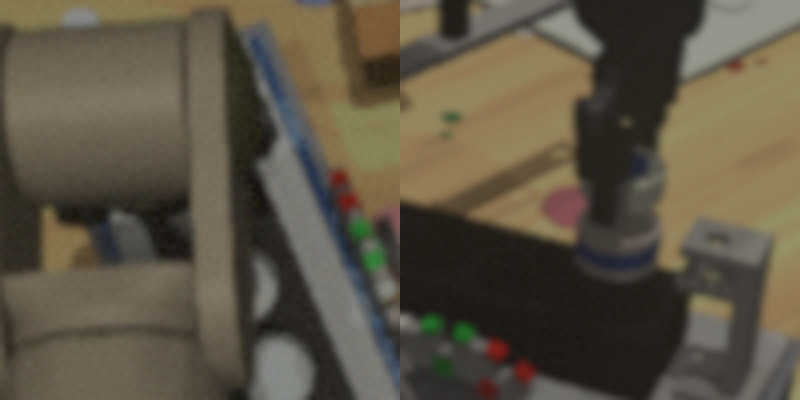

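The scene crop shows the blue pot upright just above the pocket 3 end of the tray, bottom at (617,270). I'll lower it slowly and watch the force.

```bash
python3 -m inch '[[[0.1,-0.1,0.6,0],[0,0,0.5,0],[0,0,0.5,0],[0,0,0.5,0],[0,0,0.5,0],[0,0,0,0]]]'; python3 d.py 617 173.3 147 23.9
```

```text
time_s: 5.4
position: [0.6157, 0.1733, 0.1779]
orientation: [-3.074, -0.647, 0.002]
wrist_force: [0.4, -0.0, -2.6]
width: 0.595
gripper_force: 43.6
t 5.4 pos [615.7 173.3 177.9] yaw 23.78 tilt [-0.002 -0.    -1.   ] F [ 0.4 -0.  -2.6] w 0.595 gf 43.64028453826904
shift cm [0.13 0.05 3.09] turn -0.12
```

```bash
python3 -m inch '[[[0,0,1,0],[0,0,1,0],[0,0,0.8,0],[0,0,0.3,0],[0,0,0,0],[0,0,0,0]]]'; python3 d.py 616 173.3 147 23.9
```

```text
time_s: 6.0
position: [0.6161, 0.1733, 0.148]
orientation: [3.074, 0.647, 0.0]
wrist_force: [0.2, -0.3, -1.8]
width: 0.596
gripper_force: 43.8
t 6.0 pos [616.1 173.3 148. ] yaw 23.79 tilt [ 0. -0. -1.] F [ 0.2 -0.3 -1.8] w 0.596 gf 43.769062757492065
shift cm [-0.01 -0.    0.1 ] turn -0.11
```

```bash
python3 -m inch '[[[0,0,0.1,0],[0,0,0,0],[0,0,0,0]]]'; python3 -m inch '[[[0,0,0,0],[0,0,0,0],[0,0,0,0],[0,0,-2,0],[0,0,-5,0],[0,0,-4,0],[0,0,0,0]]]' 1; python3 d.py 623 -210.5 255 23.9
```

```text
time_s: 6.3
position: [0.6161, 0.1733, 0.1471]
orientation: [3.074, 0.647, 0.001]
wrist_force: [0.1, -0.1, -1.9]
width: 0.595
gripper_force: 43.8
time_s: 7.0
position: [0.6176, 0.1736, 0.2635]
orientation: [3.073, 0.647, 0.018]
wrist_force: [-1.0, -0.3, -0.5]
width: 0.999
gripper_force: 0.0
t 7.0 pos [617.6 173.6 263.5] yaw 23.79 tilt [ 0.011  0.001 -1.   ] F [-1.  -0.3 -0.5] w 0.999 gf 0.0
shift cm [-15.01  35.36   0.82] turn -0.11
```

```bash
python3 -m inch '[[[-1.8,4.2,0,0],[-1.8,4.2,0,0],[-1.8,4.2,0,0],[-1.8,4.2,0,0],[-1.8,4.2,0,0],[-1.8,4.2,0,0],[-1.8,4.2,0,0],[-1.8,4.2,0,0],[-0.6,1.7,0.2,0],[0,0,0,0]]]'
python3 - <<'E'
from h import *
from plant import manip
im=[]
d=manip.snapshot("scene");np.savez("scene3.npz",**d);cv2.imwrite("pics/s3.png",cv2.resize(d["image"][130:360,105:385,::-1],None,fx=2.5,fy=2.5,interpolation=cv2.INTER_CUBIC))
E
python3 d.py 623 -210.5 160 23.9
```

```text
time_s: 8.0
position: [0.6206, -0.2123, 0.2535]
orientation: [-3.074, -0.642, 0.002]
wrist_force: [-0.1, 1.0, -0.6]
width: 0.997
gripper_force: 0.0
t 8.05 pos [ 620.9 -210.3  254. ] yaw 23.72 tilt [-0.001  0.001 -1.   ] F [ 0.6  0.8 -0.1] w 1.0 gf 0.0
shift cm [0.19 0.11 9.4 ] turn -0.18
```

View pics/s3.png

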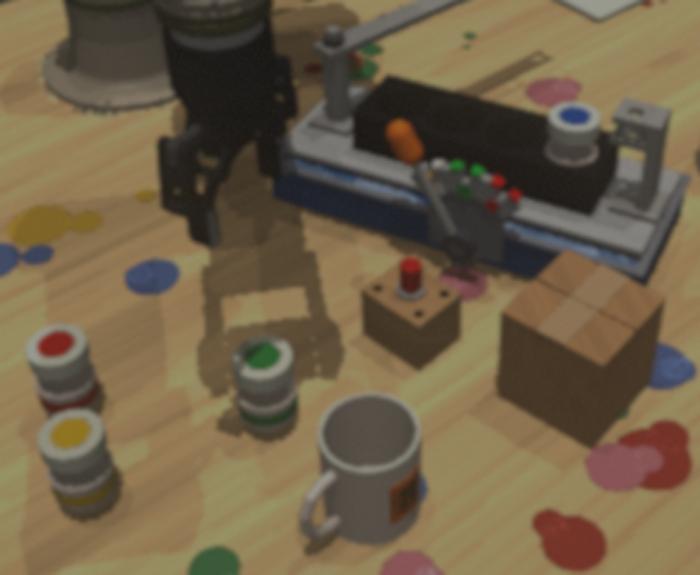

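Blue is seated in pocket 3 at (575,118), and the green (264,356), red (56,344) and yellow (71,433) pots haven't moved. I'll grasp green.

```bash
python3 -m inch '[[[0.2,0.1,4,0],[0,0,4,0],[0,0,4,0],[0,0,4,0],[0,0,2.1,0],[0,0,0,0],[0,0,0,0]]]'; python3 d.py 623 -210.5 72.5; python3 -m inch '[[[0,0,0,0],[0,0,0,0],[0,0,0,0],[0,0,0,0],[0,0,0,0],[0,0,0,0]]]' 0 40;python3 -m inch '[[[0,0,-3,0],[0,0,-5,0],[0,0,-5,0],[0,0,-5,0],[0,0,0,0]]]';python3 d.py 557.8 147.6 255 23.9
```

```text
time_s: 8.75
position: [0.624, -0.2091, 0.0751]
orientation: [3.073, 0.65, 0.002]
wrist_force: [0.2, 0.4, 0.3]
width: 0.998
gripper_force: 0.0
t 8.75 pos [ 624.  -209.1   75.1] yaw 23.87 tilt [ 0.001 -0.    -1.   ] F [0.2 0.4 0.3] w 0.998 gf 0.0
shift cm [-0.15  0.09  0.26] turn 
time_s: 9.35
position: [0.6238, -0.2103, 0.0755]
orientation: [3.073, 0.647, 0.003]
wrist_force: [-0.8, 2.0, 6.6]
width: 0.599
gripper_force: 41.6
time_s: 9.85
position: [0.6249, -0.2111, 0.2621]
orientation: [3.066, 0.646, 0.016]
wrist_force: [0.3, 0.7, -1.5]
width: 0.594
gripper_force: 42.7
t 9.85 pos [ 624.9 -211.1  262.1] yaw 23.79 tilt [ 0.012 -0.006 -1.   ] F [ 0.3  0.7 -1.5] w 0.594 gf 42.71844685077667
shift cm [  8.32 -35.53   0.4 ] turn -0.11
```

```bash
python3 -m inch '[[[1,-4.2,0,0],[1,-4.2,0,0],[1,-4.2,0,0],[1,-4.2,0,0],[1,-4.2,0,0],[1,-4.2,0,0],[1,-4.2,0,0],[1,-4.2,0,0],[0.3,-1.9,0,0],[0,0,0,0]]]'; python3 -m inch '[[[0,0,0,0],[0,0,0,0],[0,0,0,0]]]'; python3 d.py 557.8 147.6 205 23.9
```

```text
time_s: 10.85
position: [0.5551, 0.1504, 0.2532]
orientation: [-3.072, -0.652, 0.002]
wrist_force: [0.5, -0.1, -1.8]
width: 0.594
gripper_force: 42.8
time_s: 11.15
position: [0.5564, 0.147, 0.2537]
orientation: [3.075, 0.645, -0.0]
wrist_force: [-0.1, -0.5, -1.9]
width: 0.594
gripper_force: 42.8
t 11.15 pos [556.4 147.  253.7] yaw 23.69 tilt [-0. -0. -1.] F [-0.1 -0.5 -1.9] w 0.594 gf 42.819786071777344
shift cm [ 0.16 -0.    4.87] turn -0.21
```

```bash
python3 -m inch '[[[0.1,0,2.5,-0.2],[0,0,2.4,0],[0,0,0.5,0],[0,0,0.5,0],[0,0,0.5,0],[0,0,0.5,0],[0,0,0.5,0],[0,0,0,0],[0,0,0,0]]]'; python3 d.py 557.8 147.6 149.5 23.9
```

```text
time_s: 12.05
position: [0.5627, 0.1498, 0.1884]
orientation: [3.073, 0.651, 0.036]
wrist_force: [10.7, 8.6, 30.1]
width: 0.602
gripper_force: 53.5
t 12.05 pos [562.7 149.8 188.4] yaw 23.94 tilt [ 0.022  0.005 -1.   ] F [10.7  8.6 30.1] w 0.602 gf 53.542442321777344
shift cm [-0.63 -0.02  3.88] turn 0.04
```

```bash
python3 -m inch '[[[0,0,-2,0],[0,0,-2,0],[0,0,0,0],[0,0,0,0]]]'; python3 d.py 557.8 147.6 149.5 23.9;python3 - <<'E'
from h import *
from plant import manip
d=manip.snapshot("scene");np.savez("scene4.npz",**d);cv2.imwrite("pics/s4.png",cv2.resize(d["image"][110:250,230:390,::-1],None,fx=4,fy=4,interpolation=cv2.INTER_CUBIC))
E
```

```text
time_s: 12.45
position: [0.5572, 0.1482, 0.22]
orientation: [3.073, 0.652, 0.001]
wrist_force: [-0.4, -0.5, -2.8]
width: 0.597
gripper_force: 50.2
t 12.45 pos [557.2 148.2 220. ] yaw 23.97 tilt [ 0.001  0.    -1.   ] F [-0.4 -0.5 -2.8] w 0.597 gf 50.23756563663483
shift cm [0.03 0.08 7.05] turn 0.07
```

View pics/s4.png

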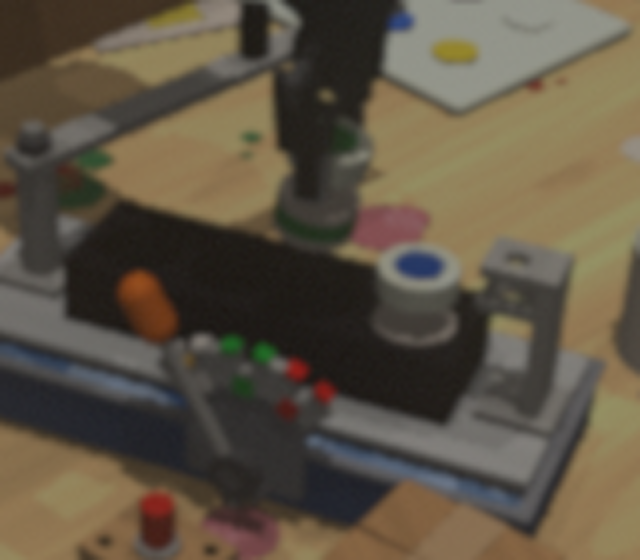

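The green pot has swung in the fingers: lid at (345,150), bottom at (315,230). It leans about 15–20° towards the pivot post because its rim caught. I'll set it down on clear table to straighten it and grip it again.

```bash
python3 d.py 480 -150 255 23.9; python3 -m inch '[[[0,0,-3.5,0],[-2,4,0,0],[-2.5,4,0,0],[-2.5,4,0,0],[-2.5,4,0,0],[-2.5,4,0,0],[-2.5,4,0,0],[-2.5,0.4,0,0],[-2,0,0,0],[0,0,0,0]]]'; python3 d.py 480 -150 90 23.9
```

```text
t 12.5 pos [556.9 148.2 219.3] yaw 23.97 tilt [-0.001 -0.    -1.   ] F [ 0.2  0.1 -2.4] w 0.595 gf 50.22938132286072
shift cm [-19.14  24.13  -3.57] turn 0.07
time_s: 13.5
position: [0.481, -0.1527, 0.254]
orientation: [-3.073, -0.649, 0.003]
wrist_force: [0.4, -0.1, -1.8]
width: 0.596
gripper_force: 50.3
t 13.5 pos [ 481.  -152.7  254. ] yaw 23.85 tilt [-0.002  0.001 -1.   ] F [ 0.4 -0.1 -1.8] w 0.596 gf 50.30327260494232
shift cm [ 0.04 -0.26 16.4 ] turn -0.05
```

```bash
python3 -m inch '[[[0,0,4,0],[0,0,4,0],[0,0,4,0],[0,0,3,0],[0,0,1,0],[0,0,0,0],[0,0,0,0]]]'; python3 -m inch '[[[0,0,0.4,0],[0,0,0.4,0],[0,0,0.3,0],[0,0,0.3,0],[0,0,0.3,0],[0,0,0,0],[0,0,0,0]]]' - 20; python3 d.py 0 0 75
```

```text
time_s: 14.2
position: [0.4834, -0.152, 0.0961]
orientation: [3.072, 0.653, 0.002]
wrist_force: [0.4, -0.4, -1.3]
width: 0.597
gripper_force: 50.3
time_s: 14.9
position: [0.4826, -0.1518, 0.0779]
orientation: [-3.073, -0.653, 0.0]
wrist_force: [0.6, 0.7, -2.5]
width: 0.595
gripper_force: 50.3
t 14.9 pos [ 482.6 -151.8   77.9] yaw 23.98 tilt [-0.  0. -1.] F [ 0.6  0.7 -2.5] w 0.595 gf 50.320329666137695
shift cm [-37.93 -33.48   0.29] turn
```

```bash
python3 -m inch '[[[0,0,0.2,0],[0,0,0.2,0],[0,0,0,0],[0,0,0,0]]]'; python3 -m inch '[[[0,0,0.2,0],[0,0,0.2,0],[0,0,0,0],[0,0,0,0]]]'
```

```text
time_s: 15.3
position: [0.4826, -0.1517, 0.0739]
orientation: [-3.073, -0.653, 0.0]
wrist_force: [0.3, 0.8, -2.7]
width: 0.598
gripper_force: 50.5
time_s: 15.7
position: [0.483, -0.1518, 0.0731]
orientation: [3.072, 0.653, 0.002]
wrist_force: [-11.8, 6.1, 35.2]
width: 0.598
gripper_force: 54.4
```

```bash
python3 -m inch '[[[0,0,-0.1,0],[0,0,0,0],[0,0,0,0],[0,0,0,0],[0,0,-3,0],[0,0,-5,0],[0,0,-3,0],[0,0,0,0],[0,0,0,0]]]' 1; python3 d.py
python3 - <<'E'
from h import *
from plant import manip
d=manip.snapshot("scene");np.savez("scene5.npz",**d);cv2.imwrite("pics/s5.png",cv2.resize(d["image"][150:350,100:300,::-1],None,fx=3,fy=3,interpolation=cv2.INTER_CUBIC))
E
```

```text
time_s: 16.6
position: [0.4825, -0.1517, 0.1806]
orientation: [3.073, 0.653, 0.0]
wrist_force: [-0.3, -0.0, -0.4]
width: 1.0
gripper_force: 0.0
t 16.6 pos [ 482.5 -151.7  180.6] yaw 23.98 tilt [ 0. -0. -1.] F [-0.3 -0.  -0.4] w 1.0 gf 0.0
```

View pics/s5.png

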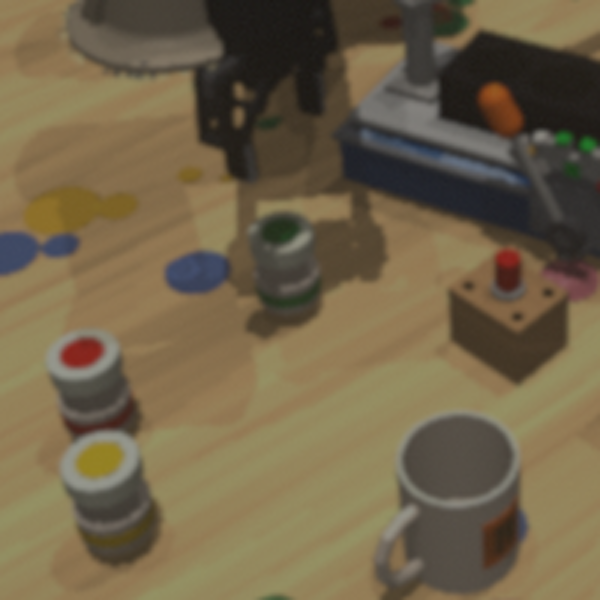

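The green pot now stands upright with its dot at (281,232) in the crop. Red (82,352) and yellow (99,461) haven't moved.

```bash
cat > g.py <<'E'
# pot dot on scene: crop px, factor, offsets -> world
import sys
from h import *
a=list(map(float,sys.argv[1:]));S=dict(np.load("scene0.npz"));print((onz(S,*up(a[:2],*a[2:5]),.0864)*1000).round(1))
E
python3 g.py 281 232 3 100 150; python3 g.py 264 431 2.5 105 100
```

```text
[ 475.3 -155.9   86.4]
[ 624.3 -209.2   86.4]
```

```bash
python3 d.py 475.3 -155.9 72; python3 -m inch '[[[-0.8,0.1,1,0],[0,0,4,0],[0,0,3.5,0],[0,0,2.3,0],[0,0,0,0],[0,0,0,0]]]'; python3 d.py 475.3 -155.9 72
```

```text
t 16.65 pos [ 482.2 -151.5  179.8] yaw 23.98 tilt [-0.002  0.001 -1.   ] F [-1.1  0.3  0.2] w 1.0 gf 0.0
shift cm [-0.8   0.14 10.78] turn 
time_s: 17.25
position: [0.4752, -0.156, 0.0725]
orientation: [-3.072, -0.652, 0.002]
wrist_force: [0.2, -0.5, 0.9]
width: 1.0
gripper_force: 0.0
t 17.25 pos [ 475.2 -156.    72.5] yaw 23.97 tilt [-0.001  0.001 -1.   ] F [ 0.2 -0.5  0.9] w 1.0 gf 0.0
shift cm [ 0.01 -0.    0.05] turn
```

```bash
python3 -m inch '[[[0,0,0,0],[0,0,0,0],[0,0,0,0],[0,0,0,0],[0,0,0,0],[0,0,0,0],[0,0,0,0]]]' 0 80; python3 -m inch '[[[0,0,-1,0],[0,0,-2,0],[0,0,-3,0],[0,0,-3,0],[0,0,-3,0],[0,0,-3,0],[0,0,-2,0],[0,0,-1,0],[0,0,0,0]]]'; python3 d.py 557.7 147.6 255 23.9
```

```text
time_s: 17.95
position: [0.4762, -0.1561, 0.0742]
orientation: [3.072, 0.653, 0.002]
wrist_force: [-2.5, 3.1, 7.6]
width: 0.588
gripper_force: 82.0
time_s: 18.85
position: [0.4759, -0.156, 0.254]
orientation: [3.072, 0.653, 0.003]
wrist_force: [0.2, 0.2, -2.0]
width: 0.592
gripper_force: 83.2
t 18.85 pos [ 475.9 -156.   254. ] yaw 23.99 tilt [ 0.002 -0.001 -1.   ] F [ 0.2  0.2 -2. ] w 0.592 gf 83.23203921318054
shift cm [ 19.82 -24.41  -0.12] turn 0.09
```

```bash
python3 -m inch '[[[1.5,-2,0,0],[2.5,-3,0,0],[2.5,-3,0,0],[2.5,-3,0,0],[2.5,-3,0,0],[2.5,-3,0,0],[2.5,-3,0,0],[2,-2.4,0,0],[1.3,-2,0,0],[0,0,0,0]]]'; python3 -m inch '[[[0,0,1,0],[0,0,2,0],[0,0,1.5,0],[0,0,0.5,0],[0,0,0,0],[0,0,0,0]]]'; python3 d.py 557.7 147.6 200 23.9
```

```text
time_s: 19.85
position: [0.5569, 0.15, 0.2511]
orientation: [-3.071, -0.657, 0.004]
wrist_force: [0.5, 0.5, -1.8]
width: 0.583
gripper_force: 83.3
time_s: 20.45
position: [0.5576, 0.147, 0.2034]
orientation: [3.073, 0.652, 0.001]
wrist_force: [0.8, 0.2, -1.6]
width: 0.585
gripper_force: 83.4
t 20.45 pos [557.6 147.  203.4] yaw 23.95 tilt [ 0.001 -0.    -1.   ] F [ 0.8  0.2 -1.6] w 0.585 gf 83.38108777999878
shift cm [ 0.03 -0.05  0.34] turn 0.05
```

```bash
python3 -m inch '[[[0,0,0.5,0],[0,0,0.3,0],[0,0,0.3,0],[0,0,0.3,0],[0,0,0,0]]]'; python3 d.py 557.7 147.6 148 23.9
```

```text
time_s: 20.95
position: [0.56, 0.1486, 0.1941]
orientation: [-3.073, -0.653, -0.019]
wrist_force: [2.2, 5.3, 25.9]
width: 0.591
gripper_force: 87.4
t 20.95 pos [560.  148.6 194.1] yaw 23.98 tilt [ 0.012  0.003 -1.   ] F [ 2.2  5.3 25.9] w 0.591 gf 87.43441343307495
shift cm [-0.31 -0.01  4.61] turn 0.08
```

```bash
python3 -m inch '[[[0,0,-0.6,0],[0.3,0,0,0],[0,0,0,0],[0,0,0,0]]]'; python3 d.py 560.4 148.8 194 23.9;  python3 -m inch '[[[0,0,0.3,0],[0,0,0.3,0],[0,0,0.2,0],[0,0,0,0]]]'; python3 d.py 557.7 147.6 148 23.9
```

```text
time_s: 21.35
position: [0.5603, 0.1488, 0.1946]
orientation: [-3.073, -0.653, -0.0]
wrist_force: [0.6, 1.1, 0.3]
width: 0.59
gripper_force: 84.6
t 21.35 pos [560.3 148.8 194.6] yaw 23.98 tilt [ 0.  0. -1.] F [0.6 1.1 0.3] w 0.59 gf 84.56528306007385
shift cm [ 0.01 -0.    0.06] turn 0.08
time_s: 21.75
position: [0.5606, 0.1486, 0.1865]
orientation: [3.073, 0.652, 0.002]
wrist_force: [5.3, -0.3, -0.5]
width: 0.588
gripper_force: 84.5
t 21.75 pos [560.6 148.6 186.5] yaw 23.97 tilt [ 0.001 -0.    -1.   ] F [ 5.3 -0.3 -0.5] w 0.588 gf 84.45455074310303
shift cm [-0.31 -0.03  3.85] turn 0.07
```

```bash
python3 -m inch '[[[0.1,0,0.3,0],[0,0,0.5,0],[0,0,0.5,0],[0,0,0,0]]]'; python3 d.py; python3 -m inch '[[[0,0,0.6,0],[0,0,0.6,0],[0,0,0.6,0],[0,0,0.4,0],[0,0,0,0],[0,0,0,0]]]'; python3 d.py 561 148.6 148 23.9
```

```text
time_s: 22.15
position: [0.5608, 0.149, 0.1727]
orientation: [-3.073, -0.653, 0.002]
wrist_force: [3.7, -1.0, -3.8]
width: 0.586
gripper_force: 84.2
t 22.15 pos [560.8 149.  172.7] yaw 23.98 tilt [-0.001 -0.    -1.   ] F [ 3.7 -1.  -3.8] w 0.586 gf 84.19779181480408
time_s: 22.75
position: [0.561, 0.1491, 0.1516]
orientation: [-3.073, -0.653, 0.001]
wrist_force: [2.4, -0.5, -3.1]
width: 0.593
gripper_force: 84.3
t 22.75 pos [561.  149.1 151.6] yaw 23.98 tilt [-0.001 -0.    -1.   ] F [ 2.4 -0.5 -3.1] w 0.593 gf 84.27094459533691
shift cm [-0.02  0.05  0.36] turn 0.08
```

```bash
python3 -m inch '[[[0,0,0.2,0],[0,0,0.2,0],[0,0,0,0]]]'; python3 -m inch '[[[0,0,0.1,0],[0,0,0.1,0],[0,0,0,0]]]';python3 -m inch '[[[0,0,0,0],[0,0,0,0],[0,0,0,0],[0,0,-2,0],[0,0,-4,0],[0,0,-4,0],[0,0,0,0]]]' 1; python3 d.py 494.6 -337.3 255 23.9
```

```text
time_s: 23.05
position: [0.561, 0.1492, 0.1481]
orientation: [-3.073, -0.653, -0.0]
wrist_force: [0.4, 0.5, 1.6]
width: 0.585
gripper_force: 85.2
time_s: 23.35
position: [0.5613, 0.1493, 0.1481]
orientation: [3.073, 0.653, 0.003]
wrist_force: [-4.5, -0.6, 15.4]
width: 0.585
gripper_force: 86.3
time_s: 24.05
position: [0.5626, 0.1494, 0.2512]
orientation: [3.072, 0.653, 0.014]
wrist_force: [0.5, 0.1, -1.0]
width: 1.001
gripper_force: 0.0
t 24.05 pos [562.6 149.4 251.2] yaw 23.99 tilt [ 0.009  0.001 -1.   ] F [ 0.5  0.1 -1. ] w 1.001 gf 0.0
shift cm [-26.    41.7   -0.47] turn 0.09
```

```bash
python3 -m inch '[[[-1.5,2.5,0,0],[-3,4,0,0],[-3,4,0,0],[-3,4,0,0],[-3,4,0,0],[-3,4,0,0],[-3,4,0,0],[-2,4,0,0],[-2,4,0,0],[-1,3,0,0]]]'
python3 - <<'E'
from h import *
from plant import manip
d=manip.snapshot("scene");np.savez("scene6.npz",**d);o=np.load("scene5.npz")["image"]
for n,(u,v) in dict(red=(127,267),yellow=(133,303)).items():
    f=lambda i:cv2.cvtColor(i[v-7:v+8,u-9:u+10],cv2.COLOR_RGB2HSV)[:,:,1].astype(float)-90
    for i in(o,d["image"]):
        w=f(i).clip(0);y,x=np.mgrid[:15,:19];print(n,(w*x).sum()/w.sum(),(w*y).sum()/w.sum())
cv2.imwrite("pics/s6.png",cv2.resize(d["image"][130:360,105:385,::-1],None,fx=2.5,fy=2.5,interpolation=cv2.INTER_CUBIC))
E
python3 d.py 494.8 -337.5 72 23.9
```

```text
time_s: 25.05
position: [0.4886, -0.2956, 0.245]
orientation: [-3.073, -0.649, 0.001]
wrist_force: [0.4, 0.5, -0.2]
width: 1.002
gripper_force: 0.0
red 8.853453053985145 7.207072386653365
red 8.747517730496455 7.258510638297873
yellow 8.70975362807965 6.843570705366183
yellow 8.711308278228843 6.841633882983175
t 25.1 pos [ 488.8 -299.1  244.5] yaw 23.74 tilt [-0.001 -0.001 -1.   ] F [-0.8 -2.4 -0.7] w 0.998 gf 0.0
shift cm [-0.97  3.76 17.25] turn -0.16
```

```bash
python3 -m inch '[[[-0.5,2,4,-0.1],[-0.2,0.6,3,0],[0,0,0,0],[0,0,0,0],[0,0,0,0]]]'; python3 d.py 494.8 -337.5 72 23.9
```

```text
time_s: 25.6
position: [0.4944, -0.3196, 0.1778]
orientation: [3.07, 0.656, 0.002]
wrist_force: [0.4, 0.1, 0.6]
width: 0.997
gripper_force: 0.0
t 25.6 pos [ 494.4 -319.6  177.8] yaw 24.12 tilt [ 0.002 -0.002 -1.   ] F [0.4 0.1 0.6] w 0.997 gf 0.0
shift cm [-0.71  1.62 10.58] turn 0.22
```

```bash
python3 -m inch '[[[-0.7,1.6,2,0.1],[0,0,3,0],[0,0,3,0],[0,0,2.5,0],[0,0,0,0],[0,0,0,0]]]'; python3 d.py 494.8 -337.5 72 23.9
```

```text
time_s: 26.2
position: [0.4947, -0.3374, 0.0728]
orientation: [3.071, 0.653, 0.002]
wrist_force: [-0.3, -0.1, 0.3]
width: 0.998
gripper_force: 0.0
t 26.2 pos [ 494.7 -337.4   72.8] yaw 24.01 tilt [ 0.002 -0.002 -1.   ] F [-0.3 -0.1  0.3] w 0.998 gf 0.0
shift cm [0.   0.01 0.08] turn 0.11
```

Now grip and lift, then on to pocket 1.

```bash
python3 -m inch '[[[0,0,0,0],[0,0,0,0],[0,0,0,0],[0,0,0,0],[0,0,0,0],[0,0,0,0],[0,0,0,0]]]' 0 80; python3 -m inch '[[[0,0,-1,0],[0,0,-2,0],[0,0,-3,0],[0,0,-3,0],[0,0,-3,0],[0,0,-3,0],[0,0,-2,0],[0,0,-1,0],[0,0,0,0]]]'; python3 d.py 500.4 122.3 255 23.9
```

```text
time_s: 26.9
position: [0.4947, -0.3376, 0.0727]
orientation: [3.071, 0.652, 0.003]
wrist_force: [0.2, 1.2, 7.1]
width: 0.585
gripper_force: 83.1
time_s: 27.8
position: [0.4941, -0.3373, 0.2522]
orientation: [3.071, 0.652, 0.002]
wrist_force: [0.2, 0.5, -2.1]
width: 0.59
gripper_force: 83.2
t 27.8 pos [ 494.1 -337.3  252.2] yaw 23.99 tilt [ 0.002 -0.002 -1.   ] F [ 0.2  0.5 -2.1] w 0.59 gf 83.19450616836548
shift cm [ 19.25 -41.73  -0.35] turn 0.09
```

```bash
python3 -m inch '[[[1,-2.2,-0.3,0],[2,-4.4,0,0],[2,-4.4,0,0],[2,-4.4,0,0],[2,-4.4,0,0],[2,-4.4,0,0],[2,-4.4,0,0],[2,-4.4,0,0],[2,-4.4,0,0],[1,-2,0,0]]]'; python3 -m inch '[[[0,0,0,0],[0,0,0,0],[0,0,0,0]]]'; python3 d.py 500.4 122.3 203 23.9
```

```text
time_s: 28.8
position: [0.4972, 0.0994, 0.2527]
orientation: [-3.071, -0.657, 0.003]
wrist_force: [0.1, 0.8, -1.4]
width: 0.586
gripper_force: 83.7
time_s: 29.1
position: [0.4982, 0.095, 0.2533]
orientation: [-3.073, -0.651, 0.002]
wrist_force: [-0.3, -0.2, -1.3]
width: 0.587
gripper_force: 83.7
t 29.1 pos [498.2  95.  253.3] yaw 23.91 tilt [-0.001 -0.    -1.   ] F [-0.3 -0.2 -1.3] w 0.587 gf 83.65268111228943
shift cm [ 1.31 -2.4   5.03] turn 0.01
```

```bash
python3 -m inch '[[[0.7,-1.2,1,0],[0.6,-1.2,2,0],[0,0,1.5,0],[0,0,0.5,0],[0,0,0,0],[0,0,0,0]]]'; python3 d.py 500.4 122.3 190 23.9
```

```text
time_s: 29.7
position: [0.5007, 0.123, 0.2044]
orientation: [3.073, 0.652, 0.001]
wrist_force: [-0.8, 0.4, -2.0]
width: 0.59
gripper_force: 83.6
t 29.7 pos [500.7 123.  204.4] yaw 23.95 tilt [ 0.001  0.    -1.   ] F [-0.8  0.4 -2. ] w 0.59 gf 83.62074851989746
shift cm [-0.06  0.05  1.44] turn 0.05
```

```bash
python3 -m inch '[[[0,0.05,0.5,0],[0,0,0.3,0],[0,0,0.3,0],[0,0,0.3,0],[0,0,0.3,0],[0,0,0,0]]]'; python3 d.py 500.4 122.3 147 23.9
```

```text
time_s: 30.3
position: [0.5004, 0.1228, 0.1865]
orientation: [-3.073, -0.653, 0.001]
wrist_force: [-0.5, -0.3, -2.1]
width: 0.586
gripper_force: 83.6
t 30.3 pos [500.4 122.8 186.5] yaw 23.98 tilt [-0.001  0.    -1.   ] F [-0.5 -0.3 -2.1] w 0.586 gf 83.62077355384827
shift cm [-0.02  0.04  3.95] turn 0.08
```

In cleanly with no side force.

```bash
python3 -m inch '[[[0,0,0.6,0],[0,0,0.8,0],[0,0,0.8,0],[0,0,0.8,0],[0,0,0.6,0],[0,0,0.3,0],[0,0,0,0],[0,0,0,0]]]'; python3 d.py 500 122 146.7; python3 -m inch '[[[0,0,0.1,0],[0,0,0,0]]]';python3 -m inch '[[[0,0,0,0],[0,0,0,0],[0,0,0,0],[0,0,-2,0],[0,0,-4,0],[0,0,-4,0],[0,0,-0.5,0],[0,0,0,0]]]' 1; python3 d.py 593.1 -374.3 255 23.9
```

```text
time_s: 31.1
position: [0.5008, 0.1228, 0.1481]
orientation: [3.073, 0.653, 0.001]
wrist_force: [0.1, 0.5, -1.2]
width: 0.59
gripper_force: 83.6
t 31.1 pos [500.8 122.8 148.1] yaw 23.98 tilt [ 0.  0. -1.] F [ 0.1  0.5 -1.2] w 0.59 gf 83.6201798915863
shift cm [-0.1   0.04  0.14] turn 
time_s: 31.3
position: [0.5006, 0.1228, 0.147]
orientation: [3.073, 0.653, 0.0]
wrist_force: [0.1, -0.1, -2.2]
width: 0.586
gripper_force: 83.6
time_s: 32.1
position: [0.5009, 0.1228, 0.2527]
orientation: [3.073, 0.653, 0.003]
wrist_force: [-0.6, 0.4, -0.2]
width: 1.003
gripper_force: 0.0
t 32.1 pos [500.9 122.8 252.7] yaw 23.99 tilt [ 0.002  0.    -1.   ] F [-0.6  0.4 -0.2] w 1.003 gf 0.0
shift cm [-11.78  49.17  -0.21] turn 0.09
```

```bash
python3 -m inch '[[[-0.6,2.5,0,0],[-1.2,4.9,0,0],[-1.2,4.9,0,0],[-1.2,4.9,0,0],[-1.2,4.9,0,0],[-1.2,4.9,0,0],[-1.2,4.9,0,0],[-1.2,4.9,0,0],[-1.2,4.9,0,0],[-1.2,4.9,0,0]]]'
python3 - <<'E'
from h import *
from plant import manip
d=manip.snapshot("scene");np.savez("scene7.npz",**d);o=np.load("scene5.npz")["image"]
for n,(u,v) in dict(yellow=(133,303)).items():
    f=lambda i:cv2.cvtColor(i[v-7:v+8,u-9:u+10],cv2.COLOR_RGB2HSV)[:,:,1].astype(float)-90
    for i in(o,d["image"]):
        w=f(i).clip(0);y,x=np.mgrid[:15,:19];print(n,(w*x).sum()/w.sum(),(w*y).sum()/w.sum())
E
python3 d.py 593.1 -374.5 200 23.9
```

```text
time_s: 33.1
position: [0.5848, -0.3472, 0.2497]
orientation: [-3.071, -0.652, 0.003]
wrist_force: [0.8, 0.6, 0.1]
width: 1.005
gripper_force: 0.0
yellow 8.70975362807965 6.843570705366183
yellow 8.877081945369753 6.8691705529646905
t 33.15 pos [ 584.1 -354.3  247.6] yaw 23.66 tilt [-0.003  0.    -1.   ] F [ 0.4 -6.1 -0.8] w 0.998 gf 0.0
shift cm [0.03 2.22 4.75] turn -0.24
```

```bash
python3 -m inch '[[[0,1.5,3,0],[0,0,3,0],[0,0,0,0],[0,0,0,0]]]'; python3 d.py 593.2 -374.6 72 23.9
```

```text
time_s: 33.55
position: [0.5911, -0.3588, 0.1915]
orientation: [-3.072, -0.653, 0.001]
wrist_force: [-0.7, -0.5, 0.4]
width: 0.997
gripper_force: 0.0
t 33.55 pos [ 591.1 -358.8  191.5] yaw 23.99 tilt [-0.001  0.001 -1.   ] F [-0.7 -0.5  0.4] w 0.997 gf 0.0
shift cm [-0.45  1.55 11.95] turn 0.09
```

```bash
python3 -m inch '[[[-0.4,1.5,3,0],[0,0,3,0],[0,0,3,0],[0,0,2.8,0],[0,0,0,0],[0,0,0,0]]]'; python3 d.py 593.2 -374.6 72.5 23.9;python3 -m inch '[[[0,0,0,0],[0,0,0,0],[0,0,0,0],[0,0,0,0],[0,0,0,0],[0,0,0,0],[0,0,0,0]]]' 0 80; python3 -m inch '[[[0,0,-1,0],[0,0,-2,0],[0,0,-3,0],[0,0,-3,0],[0,0,-3,0],[0,0,-3,0],[0,0,-2,0],[0,0,-1,0],[0,0,0,0]]]'; python3 d.py 441.9 96.4 255 23.9
```

```text
time_s: 34.15
position: [0.5944, -0.3747, 0.0761]
orientation: [3.071, 0.653, 0.002]
wrist_force: [-0.2, -0.3, -0.1]
width: 0.998
gripper_force: 0.0
t 34.15 pos [ 594.4 -374.7   76.1] yaw 24.0 tilt [ 0.002 -0.002 -1.   ] F [-0.2 -0.3 -0.1] w 0.998 gf 0.0
shift cm [-0.11 -0.06  0.36] turn 0.1
time_s: 34.85
position: [0.5943, -0.3747, 0.076]
orientation: [3.071, 0.653, 0.003]
wrist_force: [-1.2, 1.2, 6.3]
width: 0.587
gripper_force: 82.4
time_s: 35.75
position: [0.5939, -0.3746, 0.2554]
orientation: [3.071, 0.652, 0.002]
wrist_force: [0.8, -0.1, -1.5]
width: 0.584
gripper_force: 83.1
t 35.75 pos [ 593.9 -374.6  255.4] yaw 23.98 tilt [ 0.002 -0.002 -1.   ] F [ 0.8 -0.1 -1.5] w 0.584 gf 83.0701196193695
shift cm [  5.26 -49.21  -0.06] turn 0.08
```

```bash
python3 -m inch '[[[0.2,-2.4,0,0],[0.6,-4.8,0,0],[0.6,-4.8,0,0],[0.6,-4.8,0,0],[0.6,-4.8,0,0],[0.6,-4.8,0,0],[0.6,-4.8,0,0],[0.6,-4.8,0,0],[0.6,-4.8,0,0],[0.4,-2.5,0,0]]]'; python3 -m inch '[[[0,-2,0,0],[0,-1,0,0],[0,0,0,0],[0,0,0,0]]]'; python3 d.py 442.5 96.8 205 23.9
```

```text
time_s: 36.75
position: [0.4651, 0.0461, 0.2529]
orientation: [-3.071, -0.656, 0.003]
wrist_force: [1.1, -0.9, -0.6]
width: 0.587
gripper_force: 83.5
time_s: 37.15
position: [0.455, 0.07, 0.2535]
orientation: [3.073, 0.652, -0.001]
wrist_force: [-0.1, -0.1, -1.2]
width: 0.584
gripper_force: 83.5
t 37.15 pos [455.   70.  253.5] yaw 23.96 tilt [-0.001 -0.    -1.   ] F [-0.1 -0.1 -1.2] w 0.584 gf 83.47868800163269
shift cm [-0.05 -2.96  4.85] turn 0.06
```

```bash
python3 -m inch '[[[0,-1.5,1,0],[-0.05,-1.45,2,0],[0,0,1.2,0],[0,0,0.5,0],[0,0,0,0],[0,0,0,0]]]'; python3 d.py 442.5 96.8 200 23.9
```

```text
time_s: 37.75
position: [0.4427, 0.0971, 0.2072]
orientation: [3.073, 0.652, 0.001]
wrist_force: [-0.2, 0.5, -1.9]
width: 0.587
gripper_force: 83.5
t 37.75 pos [442.7  97.1 207.2] yaw 23.95 tilt [ 0.001 -0.    -1.   ] F [-0.2  0.5 -1.9] w 0.587 gf 83.51892113685608
shift cm [-0.03  0.02  0.72] turn 0.05
```

```bash
python3 -m inch '[[[0,0,0.5,0],[0,0,0.3,0],[0,0,0.3,0],[0,0,0.3,0],[0,0,0.3,0],[0,0,0,0]]]'; python3 d.py 442 96.8 150 23.9
```

```text
time_s: 38.35
position: [0.4422, 0.0973, 0.1895]
orientation: [-3.073, -0.653, 0.001]
wrist_force: [-0.0, -0.3, -1.5]
width: 0.585
gripper_force: 83.5
t 38.35 pos [442.2  97.3 189.5] yaw 23.98 tilt [-0.001  0.    -1.   ] F [-0.  -0.3 -1.5] w 0.585 gf 83.5184097290039
shift cm [-0.04  0.04  3.95] turn 0.08
```

```bash
python3 -m inch '[[[0,0,0.6,0],[0,0,0.8,0],[0,0,0.8,0],[0,0,0.8,0],[0,0,0.6,0],[0,0,0.2,0],[0,0,0,0],[0,0,0,0]]]'; python3 -m inch '[[[0,0,0.1,0],[0,0,0,0]]]';python3 -m inch '[[[0,0,0,0],[0,0,0,0],[0,0,0,0],[0,0,-2,0],[0,0,-4,0],[0,0,-5,0],[0,0,-0.5,0],[0,0,0,0]]]' 1; python3 d.py 369 260 260 23.9
```

```text
time_s: 39.15
position: [0.4425, 0.0973, 0.1521]
orientation: [3.073, 0.653, 0.001]
wrist_force: [0.1, -0.5, -1.1]
width: 0.583
gripper_force: 83.5
time_s: 39.35
position: [0.4424, 0.0973, 0.151]
orientation: [3.073, 0.653, 0.0]
wrist_force: [-0.1, 0.3, -1.9]
width: 0.587
gripper_force: 83.5
time_s: 40.15
position: [0.4427, 0.0973, 0.2668]
orientation: [3.072, 0.653, 0.004]
wrist_force: [0.8, -0.9, -0.1]
width: 1.0
gripper_force: 0.0
t 40.15 pos [442.7  97.3 266.8] yaw 23.99 tilt [ 0.003 -0.    -1.   ] F [ 0.8 -0.9 -0.1] w 1.0 gf 0.0
shift cm [ -0.12 -17.86   0.66] turn 0.09
```

```bash
python3 -m inch '[[[0,-2,0,0],[0,-4,0,0],[0,-4,0,0],[0,-4,0,0],[0,-3,0,0],[0,-0.8,0,0],[0,0,0,0],[0,0,0,0]]]'
python3 - <<'E'
from h import *
from plant import manip
d=manip.snapshot("scene");np.savez("scene8.npz",**d);cv2.imwrite("pics/s8.png",cv2.resize(d["image"][90:250,220:390,::-1],None,fx=3.5,fy=3.5,interpolation=cv2.INTER_CUBIC))
E
python3 d.py 369 260 198 23.9
```

```text
time_s: 40.95
position: [0.3703, 0.2592, 0.2652]
orientation: [3.073, 0.652, -0.002]
wrist_force: [-0.2, -0.1, 0.8]
width: 1.002
gripper_force: 0.0
t 41.0 pos [370.5 259.  265.4] yaw 23.91 tilt [-0.001 -0.001 -1.   ] F [ 0.8 -0.  -1.5] w 1.004 gf 0.0
shift cm [-0.09 -0.15  6.74] turn 0.01
```

View pics/s8.png

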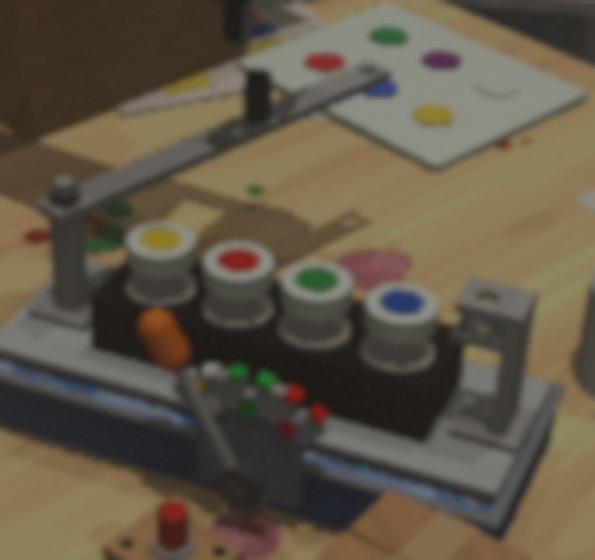

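All four pots are seated level in their pockets, with lids at (160,240), (238,260), (318,280) and (403,300). Next I'll grip the bar knob.

```bash
python3 -m inch '[[[-0.1,-0.1,3,0],[0,0,3,0],[0,0,0.7,0],[0,0,0,0],[0,0,0,0]]]'; python3 -m inch '[[[0,0,0,0],[0,0,0,0],[0,0,0,0],[0,0,0,0],[0,0,0,0],[0,0,0,0],[0,0,0,0]]]' 0 25; python3 d.py
python3 - <<'E'
import numpy as np
from plant import manip
p=manip.state()["position"][:2]*1000
pv=np.array([368.3,63.2]);print(p,np.linalg.norm(p-pv),np.degrees(np.arctan2(*(p-pv)[::-1])))
E
```

```text
time_s: 41.5
position: [0.3695, 0.2603, 0.2001]
orientation: [-3.073, -0.652, -0.003]
wrist_force: [-0.6, 0.4, 0.2]
width: 0.996
gripper_force: 0.0
time_s: 42.2
position: [0.369, 0.2642, 0.2]
orientation: [-3.064, -0.649, -0.008]
wrist_force: [-0.1, 27.7, -0.1]
width: 0.267
gripper_force: 29.0
t 42.2 pos [369.  264.2 200. ] yaw 23.93 tilt [ 0.003  0.01  -1.   ] F [-0.1 27.7 -0.1] w 0.267 gf 28.95121604204178
[369.03251577 264.24862694] 201.04996138874836 89.7912451474593
```

```bash
python3 -m inch '[[[0.15,-0.4,0,0],[0,0,0,0],[0,0,0,0]]]'
python3 - <<'E'
import numpy as np
from plant import manip
s=manip.state();p=s["position"][:2]*1000;print(p,s["wrist_force"])
pv=np.array([368,63.4]);a0=np.arctan2(*(p-pv)[::-1]);r=np.linalg.norm(p-pv);print(r,np.degrees(a0))
y=np.radians(23.93);M=np.array([[np.cos(y),np.sin(y)],[np.sin(y),-np.cos(y)]])
A=np.linspace(a0,np.radians(23.9),11);P=pv+r*np.c_[np.cos(A),np.sin(A)];print((np.diff(P,axis=0)@M/10).round(2).tolist())
E
```

```text
time_s: 42.5
position: [0.3688, 0.2646, 0.1999]
orientation: [3.072, 0.652, 0.002]
wrist_force: [-1.5, -3.6, 8.2]
width: 0.269
gripper_force: 29.0
[368.83186116 264.59854133] [-1.48191625 -3.63286876  8.23624894]
201.20026100298804 89.76311030070819
[[2.05, 1.07], [1.92, 1.29], [1.75, 1.51], [1.57, 1.7], [1.37, 1.87], [1.14, 2.01], [0.9, 2.13], [0.65, 2.22], [0.4, 2.28], [0.13, 2.31]]
```

```bash
python3 -m inch '[[[1.03,0.54,0,0],[1.02,0.53,0,0],[0.96,0.65,0,0],[0.96,0.64,0,0],[0.88,0.76,0,0],[0.87,0.75,0,0],[0.8,0.85,0,0],[0.77,0.85,0,0],[0,0,0,0],[0,0,0,0]]]'; python3 d.py
```

```text
time_s: 43.5
position: [0.4601, 0.247, 0.2001]
orientation: [-3.066, -0.65, -0.016]
wrist_force: [12.6, 25.0, -3.6]
width: 0.273
gripper_force: 28.2
t 43.5 pos [460.1 247.  200.1] yaw 23.95 tilt [ 0.008  0.009 -1.   ] F [12.6 25.  -3.6] w 0.273 gf 28.187972903251648
```

```bash
python3 -m inch '[[[0,0,0,0],[0,0,0,0],[0,0,0,0],[0,0,0,0]]]' 0.4; python3 d.py
python3 - <<'E'
from h import *
from plant import manip
d=manip.snapshot("scene");np.savez("scene9.npz",**d);e=manip.snapshot("top")
cv2.imwrite("pics/s9.png",np.hstack([cv2.resize(d["image"][80:200,220:370,::-1],(500,400),interpolation=cv2.INTER_CUBIC),cv2.resize(e["image"][210:300,130:235,::-1],(300,257),interpolation=cv2.INTER_CUBIC)[:,:].copy() if 0 else cv2.resize(e["image"][190:300,130:212,::-1],(298,400),interpolation=cv2.INTER_CUBIC)]))
E
```

```text
time_s: 43.9
position: [0.4576, 0.2433, 0.1989]
orientation: [3.073, 0.652, -0.001]
wrist_force: [-0.3, -0.2, 1.4]
width: 0.4
gripper_force: 0.0
t 43.9 pos [457.6 243.3 198.9] yaw 23.97 tilt [-0. -0. -1.] F [-0.3 -0.2  1.4] w 0.4 gf 0.0
```

View pics/s9.png

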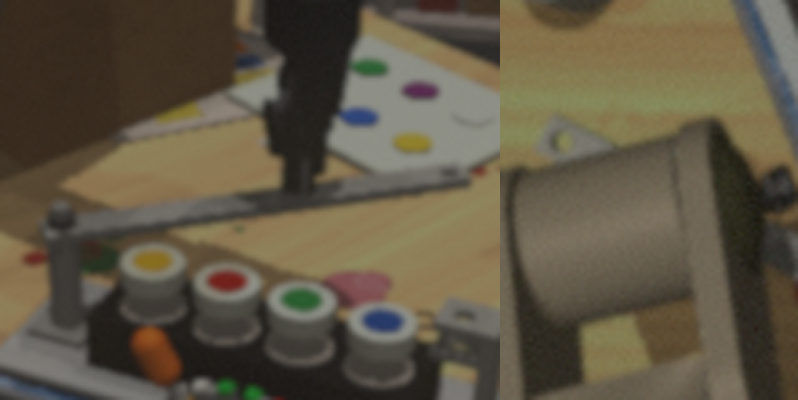

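The bar has swung in. The scene crop shows the eye end at (455,177), and the top crop shows the eye at (63,142) of the right panel. I'll work out the bar angle from that eye position.

Run:
```python
from h import *
T=dict(np.load("top0.npz"))
E=onz(T,(63.5)/3.634+129.5,142.5/3.636+189.5,.172)*1000;S=onz(T,0,0,0)
pv=np.array([368,63.4]);v=E[:2]-pv;print(E,np.linalg.norm(v),np.degrees(np.arctan2(v[1],v[0])))
a=np.arctan2(v[1],v[0]);print("knob",pv+200*v/np.linalg.norm(v))
y=np.radians(23.97);M=np.array([[np.cos(y),np.sin(y)],[np.sin(y),-np.cos(y)]])
A=np.linspace(a,np.radians(23.9),11);P=pv+200*np.c_[np.cos(A),np.sin(A)];print((np.diff(P,axis=0)@M/10).round(2).tolist())
```

```text
[511.00972851 361.97988659 172.        ] 331.061521660935 64.40714577671693
knob [454.39465426 243.77728159]
[[0.88, 1.11], [0.8, 1.17], [0.71, 1.22], [0.63, 1.27], [0.53, 1.31], [0.44, 1.34], [0.34, 1.37], [0.25, 1.39], [0.15, 1.41], [0.05, 1.41]]
```

```bash
python3 -m inch '[[[0.7,1.1,0,0],[0.7,1.2,0,0],[0.7,1.2,0,0],[0.65,1.25,0,0],[0.5,1.3,0,0],[0.45,1.35,0,0],[0.35,1.4,0,0],[0.2,1.4,0,0],[0,0,0,0]]]'; python3 d.py 550.9 144.4 198
```

```text
time_s: 44.9
position: [0.5388, 0.1656, 0.1987]
orientation: [3.073, 0.65, -0.001]
wrist_force: [-0.0, 1.1, 1.0]
width: 0.4
gripper_force: 0.0
t 44.9 pos [538.8 165.6 198.7] yaw 23.88 tilt [-0.    -0.001 -1.   ] F [-0.   1.1  1. ] w 0.4 gf 0.0
shift cm [0.25 2.43 0.07] turn
```

```bash
python3 -m inch '[[[0.15,1.2,0,0],[0.1,1,0,0],[0,0.3,0,0],[0,0,0,0],[0,0,0,0]]]'; python3 -m inch '[[[0,0.2,0,0],[0,0.2,0,0],[0,0,0,0]]]'; python3 d.py 550.9 144.4 198
```

```text
time_s: 45.4
position: [0.5503, 0.1458, 0.1989]
orientation: [3.073, 0.653, -0.0]
wrist_force: [-0.3, -0.6, 0.2]
width: 0.4
gripper_force: 0.0
time_s: 45.7
position: [0.5521, 0.142, 0.1989]
orientation: [3.073, 0.653, 0.0]
wrist_force: [-0.4, 0.3, -0.7]
width: 0.398
gripper_force: 0.0
t 45.7 pos [552.1 142.  198.9] yaw 23.98 tilt [ 0. -0. -1.] F [-0.4  0.3 -0.7] w 0.398 gf 0.0
shift cm [-0.01 -0.27  0.09] turn
```

Keep nudging until the stop pushes back.

```bash
for i in 1 ; do python3 -m inch '[[[0,0.2,0,0],[0,0.1,0,0],[0,0,0,0],[0,0,0,0]]]'; python3 -m inch '[[[0,0.2,0,0],[0,0,0,0],[0,0,0,0]]]'; done
```

```text
time_s: 46.1
position: [0.5531, 0.1399, 0.1989]
orientation: [-3.072, -0.653, 0.0]
wrist_force: [-1.6, 4.8, 0.4]
width: 0.398
gripper_force: 2.6
time_s: 46.4
position: [0.5532, 0.1397, 0.1988]
orientation: [-3.069, -0.653, 0.002]
wrist_force: [-4.1, 14.1, 1.6]
width: 0.401
gripper_force: 7.2
```

```bash
python3 -m inch '[[[0,-0.5,0,0],[0,0,0,0],[0,0,-2,0],[0,0,-4,0],[0,0,0,0]]]' 0.6; python3 d.py 623.9 -45.2 255
```

```text
time_s: 46.9
position: [0.5538, 0.1417, 0.2639]
orientation: [3.071, 0.652, 0.014]
wrist_force: [0.8, -0.4, 0.2]
width: 0.599
gripper_force: 0.0
t 46.9 pos [553.8 141.7 263.9] yaw 23.97 tilt [ 0.009 -0.    -1.   ] F [ 0.8 -0.4  0.2] w 0.599 gf 0.0
shift cm [-1.19 19.92  0.96] turn
```

```bash
python3 -m inch '[[[0,2,0,0],[-0.2,4,0,0],[-0.2,4,0,0],[-0.2,4,0,0],[-0.2,4,0,0],[-0.2,1.5,0,0],[0,0,0,0],[0,0,0,0]]]' 0.6; python3 d.py 623.9 -45.2 160 23.9
python3 - <<'E'
from h import *
from plant import manip
S=manip.snapshot("scene");np.savez("scene10.npz",**S)
cv2.imwrite("pics/s10.png",cv2.resize(S["image"][110:270,220:390,::-1],None,fx=3.5,fy=3.5,interpolation=cv2.INTER_CUBIC))
E
```

```text
time_s: 47.7
position: [0.6219, -0.0393, 0.2587]
orientation: [-3.073, -0.653, 0.001]
wrist_force: [-0.0, 0.0, 0.1]
width: 0.599
gripper_force: 0.0
t 47.7 pos [621.9 -39.3 258.7] yaw 24.0 tilt [-0.  0. -1.] F [-0.   0.   0.1] w 0.599 gf 0.0
shift cm [-0.05  0.63  9.87] turn 0.1
```

View pics/s10.png

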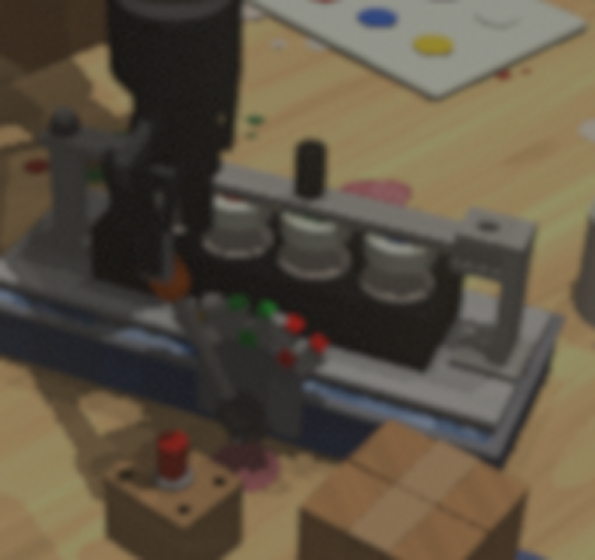

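The bar is shut over the lids, with its end in the fork and the fork hole at (488,226). The pin is still in its block at (173,450). Now the pin.

```bash
python3 -m inch '[[[0,0.6,3,0],[0,0,4,0],[0,0,3,0],[0,0,0,0],[0,0,0,0]]]' 0.6; python3 d.py 624 -45.2 87 23.9
```

```text
time_s: 48.25
position: [0.6249, -0.0446, 0.1602]
orientation: [3.072, 0.655, 0.002]
wrist_force: [-0.0, 0.5, 0.6]
width: 0.6
gripper_force: 0.0
t 48.25 pos [624.9 -44.6 160.2] yaw 24.06 tilt [ 0.001 -0.    -1.   ] F [-0.   0.5  0.6] w 0.6 gf 0.0
shift cm [-0.11  0.01  7.32] turn 0.16
```

```bash
python3 -m inch '[[[-0.1,0,2,0.1],[0,0,3,0],[0,0,1.5,0],[0,0,0.7,0],[0,0,0,0],[0,0,0,0]]]'; python3 d.py 624 -45.2 87 23.9; python3 -m inch '[[[0,0,0,0],[0,0,0,0],[0,0,0,0],[0,0,0,0],[0,0,0,0],[0,0,0,0],[0,0,0,0]]]' 0 40; python3 d.py
```

```text
time_s: 48.85
position: [0.6245, -0.0462, 0.0885]
orientation: [3.072, 0.65, 0.003]
wrist_force: [-0.7, 0.3, 0.7]
width: 0.597
gripper_force: 0.0
t 48.85 pos [624.5 -46.2  88.5] yaw 23.89 tilt [ 0.002 -0.001 -1.   ] F [-0.7  0.3  0.7] w 0.597 gf 0.0
shift cm [-0.   -0.11  0.15] turn -0.01
time_s: 49.55
position: [0.6241, -0.0462, 0.0879]
orientation: [3.073, 0.65, 0.002]
wrist_force: [-1.5, 0.3, 6.9]
width: 0.244
gripper_force: 39.0
t 49.55 pos [624.1 -46.2  87.9] yaw 23.88 tilt [ 0.001 -0.    -1.   ] F [-1.5  0.3  6.9] w 0.244 gf 39.03125703334808
```

```bash
python3 -m inch '[[[0,0,-1,0],[0,0,-2,0],[0,0,-2,0],[0,0,-3,0],[0,0,-3,0],[0,0,-3,0],[0,0,-3,0],[0,0,-1.5,0],[0,0,0,0],[0,0,0,0]]]' - 60; python3 d.py 672.2 197.6 272 23.9
```

```text
time_s: 50.55
position: [0.6235, -0.046, 0.2712]
orientation: [-3.073, -0.65, 0.001]
wrist_force: [0.4, 0.8, -1.6]
width: 0.234
gripper_force: 58.7
t 50.55 pos [623.5 -46.  271.2] yaw 23.88 tilt [-0.001  0.    -1.   ] F [ 0.4  0.8 -1.6] w 0.234 gf 58.66551160812378
shift cm [ 14.32 -20.3   -0.08] turn -0.02
```

```bash
python3 -m inch '[[[1.2,-1.6,0,0],[2,-3,0,0],[2.2,-3,0,0],[2.2,-3,0,0],[2.2,-3,0,0],[2.2,-3,0,0],[1.3,-2.2,0,0],[0.9,-1.5,0,0],[0,0,0,0],[0,0,0,0]]]'; python3 d.py 672.2 197.6 240 23.9
```

```text
time_s: 51.55
position: [0.6711, 0.1966, 0.2705]
orientation: [3.073, 0.65, -0.004]
wrist_force: [-0.3, -0.4, -0.3]
width: 0.232
gripper_force: 58.7
t 51.55 pos [671.1 196.6 270.5] yaw 23.89 tilt [-0.002 -0.001 -1.   ] F [-0.3 -0.4 -0.3] w 0.232 gf 58.731529712677
shift cm [ 0.14 -0.05  3.05] turn -0.01
```

```bash
python3 -m inch '[[[0.1,-0.05,1,0],[0,0,0,0],[0,0,0,0]]]'; python3 d.py
python3 - <<'E'
from h import *
from plant import manip
d=manip.snapshot("scene");np.savez("scene11.npz",**d)
o=np.load("scene10.npz")["image"]
c=lambda i:cv2.resize(i[130:210,310:390,::-1],(800,800),interpolation=cv2.INTER_CUBIC)
a=cv2.resize(o[150:200,335:385,::-1],(400,400),interpolation=cv2.INTER_CUBIC);b=cv2.resize(d["image"][150:200,335:385,::-1],(400,400),interpolation=cv2.INTER_CUBIC)
cv2.imwrite("pics/s11.png",cv2.convertScaleAbs(np.hstack([a,b]),alpha=1.6))
p=manip.state()["position"]
for P in([.6725,.1972,.183],p-[0,0,.0719],[.6725+.005*.914,.1972+.005*.405,.183],[.6725-.005*.405,.1972+.005*.914,.183],[.6725,.1972,p[2]-.0719]):
    q=proj(d,np.array(P))[0];print(q,(q+.5-[335,150])*8-.5)
E
```

```text
time_s: 51.85
position: [0.672, 0.1972, 0.2614]
orientation: [-3.074, -0.649, 0.002]
wrist_force: [-0.2, -1.1, 0.4]
width: 0.236
gripper_force: 58.7
t 51.85 pos [672.  197.2 261.4] yaw 23.83 tilt [-0.001 -0.    -1.   ] F [-0.2 -1.1  0.4] w 0.236 gf 58.73526334762573
[358.65977725 174.44758535] [192.77821797 199.08068283]
[358.89154955 171.95225743] [194.63239643 179.11805947]
[360.66462911 174.95256008] [208.81703288 203.12048065]
[359.28387796 173.38966651] [197.77102371 190.61733209]
[358.98403964 172.04036113] [195.37231713 179.82288907]
```

View pics/s11.png

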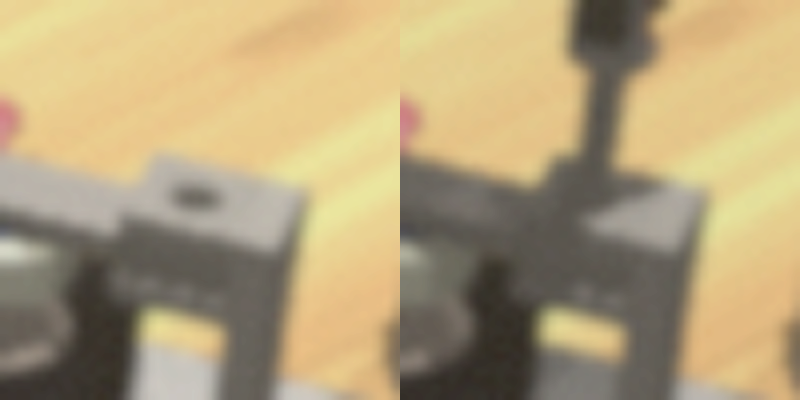

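The left panel shows the fork hole at (196,196). The right panel shows the pin upright, its nose at about (593,177), slightly short of the hole. I'll shift about 1 mm in +x and −y of the tool, then lower gently.

```bash
python3 -m inch '[[[0.12,-0.1,0.4,0],[0,0,0.3,0],[0,0,0.3,0],[0,0,0.2,0],[0,0,0,0],[0,0,0,0]]]'; python3 d.py 672.6 199 211
```

```text
time_s: 52.5
position: [0.6728, 0.1993, 0.25]
orientation: [3.074, 0.65, 0.0]
wrist_force: [-0.3, -0.4, -0.4]
width: 0.241
gripper_force: 58.7
t 52.5 pos [672.8 199.3 250. ] yaw 23.89 tilt [ 0.  0. -1.] F [-0.3 -0.4 -0.4] w 0.241 gf 58.73485743999481
shift cm [-0.03  0.02  3.9 ] turn
```

Nose is 5 mm in with no force; I'll carry on.

```bash
python3 -m inch '[[[0,0,0.3,0],[0,0,0.3,0],[0,0,0.3,0],[0,0,0.3,0],[0,0,0,0]]]'; python3 d.py; python3 -m inch '[[[0,0,0.3,0],[0,0,0.3,0],[0,0,0.3,0],[0,0,0,0]]]'; python3 d.py
```

```text
time_s: 53.0
position: [0.6726, 0.1993, 0.2372]
orientation: [-3.074, -0.65, 0.002]
wrist_force: [-0.0, 0.1, -1.2]
width: 0.24
gripper_force: 58.7
t 53.0 pos [672.6 199.3 237.2] yaw 23.88 tilt [-0.001 -0.    -1.   ] F [-0.   0.1 -1.2] w 0.24 gf 58.734843134880066
time_s: 53.4
position: [0.6726, 0.1993, 0.2283]
orientation: [-3.074, -0.65, 0.001]
wrist_force: [1.2, -1.1, -1.4]
width: 0.236
gripper_force: 58.7
t 53.4 pos [672.6 199.3 228.3] yaw 23.88 tilt [-0.001 -0.    -1.   ] F [ 1.2 -1.1 -1.4] w 0.236 gf 58.735506534576416
```

```bash
python3 -m inch '[[[0,0,0.3,0],[0,0,0.3,0],[0,0,0.4,0],[0,0,0.4,0],[0,0,0.2,0],[0,0,0,0]]]'; python3 d.py; python3 -m inch '[[[0,0,0.2,0],[0,0,0.1,0],[0,0,0,0]]]'
```

```text
time_s: 54.0
position: [0.6726, 0.1993, 0.2124]
orientation: [-3.074, -0.65, 0.001]
wrist_force: [-0.3, 1.0, -0.6]
width: 0.234
gripper_force: 58.7
t 54.0 pos [672.6 199.3 212.4] yaw 23.88 tilt [-0.001 -0.    -1.   ] F [-0.3  1.  -0.6] w 0.234 gf 58.73485743999481
time_s: 54.3
position: [0.6729, 0.1994, 0.211]
orientation: [3.073, 0.65, 0.002]
wrist_force: [-1.0, -0.1, 5.1]
width: 0.238
gripper_force: 59.2
```

```bash
python3 -m inch '[[[0,0,0.1,0],[0,0,0,0]]]'; python3 -m inch '[[[0,0,0,0],[0,0,0,0],[0,0,0,0],[0,0,-2,0],[0,0,-4,0],[0,0,0,0]]]' 0.6; python3 d.py 478 -14 270 23.9
```

```text
time_s: 54.5
position: [0.6729, 0.1993, 0.211]
orientation: [3.073, 0.65, 0.004]
wrist_force: [-3.6, -1.4, 9.4]
width: 0.236
gripper_force: 59.6
time_s: 55.1
position: [0.6739, 0.1995, 0.2747]
orientation: [3.073, 0.65, 0.015]
wrist_force: [-0.9, 0.3, 0.6]
width: 0.599
gripper_force: 0.0
t 55.1 pos [673.9 199.5 274.7] yaw 23.89 tilt [ 0.009  0.001 -1.   ] F [-0.9  0.3  0.6] w 0.599 gf 0.0
shift cm [-26.57  11.59   0.26] turn -0.01
```

```bash
python3 d.py 492.4 0.5 270; python3 -m inch '[[[-2,1,0,0],[-3.5,1.5,0,0],[-3.5,1.5,0,0],[-3.5,1.5,0,0],[-3.5,1.5,0,0],[-3.5,1.5,0,0],[-3.5,1.3,0,0],[-2,1,0,0],[0,0,0,0],[0,0,0,0]]]' 0; python3 d.py 492.4 0.5 164
```

```text
t 55.1 pos [673.9 199.5 274.7] yaw 23.89 tilt [ 0.009  0.001 -1.   ] F [-0.9  0.3  0.6] w 0.599 gf 0.0
shift cm [-24.66  10.85   0.27] turn 
time_s: 56.1
position: [0.4881, -0.0007, 0.269]
orientation: [3.074, 0.649, 0.001]
wrist_force: [-0.1, 0.6, -0.1]
width: -0.001
gripper_force: 0.0
t 56.1 pos [488.1  -0.7 269. ] yaw 23.84 tilt [ 0.001  0.    -1.   ] F [-0.1  0.6 -0.1] w -0.001 gf 0.0
shift cm [ 0.43  0.07 10.5 ] turn
```

```bash
python3 -m inch '[[[0.1,0,3,0],[0,0,4,0],[0,0,3.5,0],[0,0,0,0],[0,0,0,0]]]'; python3 d.py 567.3 33.7 164; python3 -m inch '[[[0.5,0,0,0],[0.5,0,0,0],[0.5,0,0,0],[0.5,0,0,0],[0.5,0,0,0],[0,0,0,0]]]'; python3 d.py 567.3 33.7 164
```

```text
time_s: 56.6
position: [0.4895, 0.0002, 0.1646]
orientation: [3.073, 0.651, 0.0]
wrist_force: [0.6, -0.1, 1.4]
width: 0.002
gripper_force: 0.0
t 56.6 pos [4.895e+02 2.000e-01 1.646e+02] yaw 23.93 tilt [ 0.  0. -1.] F [ 0.6 -0.1  1.4] w 0.002 gf 0.0
shift cm [8.47 0.09 0.07] turn 
time_s: 57.2
position: [0.5118, 0.01, 0.1637]
orientation: [-3.073, -0.651, 0.002]
wrist_force: [-0.9, -1.2, 0.7]
width: 0.002
gripper_force: 1.0
t 57.2 pos [511.8  10.  163.7] yaw 23.91 tilt [-0.001 -0.    -1.   ] F [-0.9 -1.2  0.7] w 0.002 gf 0.9517998062074184
shift cm [ 6.03  0.09 -0.04] turn
```

```bash
python3 -m inch '[[[0.5,0.05,0,0],[0.5,0,0,0],[0.5,0,0,0],[0.5,0,0,0],[0.5,0,0,0],[0.5,0,0,0],[0.5,0,0,0],[0.4,0,0,0],[0,0,0,0]]]'; python3 d.py 567.3 33.7 164;python3 -m inch '[[[0.4,0,0,0],[0.4,0,0,0],[0.3,0,0,0],[0,0,0,0],[0,0,0,0]]]'; python3 d.py 567.3 33.7 164
```

```text
time_s: 58.1
position: [0.548, 0.0254, 0.1638]
orientation: [-3.073, -0.65, -0.0]
wrist_force: [-0.1, 0.4, -0.5]
width: 0.002
gripper_force: 0.0
t 58.1 pos [548.   25.4 163.8] yaw 23.9 tilt [ 0.  0. -1.] F [-0.1  0.4 -0.5] w 0.002 gf 0.0
shift cm [ 2.1   0.03 -0.02] turn 
time_s: 58.6
position: [0.5576, 0.0297, 0.1639]
orientation: [-3.074, -0.65, 0.0]
wrist_force: [0.3, 0.3, 0.1]
width: 0.001
gripper_force: 0.0
t 58.6 pos [557.6  29.7 163.9] yaw 23.89 tilt [-0.  0. -1.] F [0.3 0.3 0.1] w 0.001 gf 0.0
shift cm [ 1.05  0.03 -0.01] turn
```

```bash
python3 -m inch '[[[-2,0,0,0],[-3,0,0,0],[-2,0,-2,0],[-1,2,-5,0],[-1,4,-4,0],[-1,4,0,0],[-1,4,0,0],[0,4,0,0],[0,0,0,0]]]'; python3 d.py
python3 - <<'E'
from h import *
from plant import manip
q={}
for n in("scene","top"):
    d=manip.snapshot(n);h=cv2.cvtColor(d["image"],cv2.COLOR_RGB2HSV);m=(h[:,:,0]>=5)&(h[:,:,0]<=14)&(h[:,:,1]>180)&(h[:,:,2]>70)
    k,l,st,c=cv2.connectedComponentsWithStats(m.astype(np.uint8));print(n,[(c[i].round(1).tolist(),int(st[i,4])) for i in range(1,k) if st[i,4]>12]);q[n]=d
cv2.imwrite("pics/s12.png",cv2.resize(q["scene"]["image"][110:270,220:390,::-1],None,fx=3.5,fy=3.5,interpolation=cv2.INTER_CUBIC))
print(proj(q["scene"],[[.5911,.0442,.17],[.5363,.0199,.1587]]),proj(q["top"],[[.5911,.0442,.17],[.5363,.0199,.1587]]))
E
```

```text
time_s: 59.5
position: [0.5295, -0.1761, 0.2636]
orientation: [3.074, 0.644, -0.001]
wrist_force: [-0.0, 0.7, -0.1]
width: 0.0
gripper_force: 0.0
t 59.5 pos [ 529.5 -176.1  263.6] yaw 23.65 tilt [-0.    -0.001 -1.   ] F [-0.   0.7 -0.1] w 0.0 gf 0.0
scene [([289.2, 183.5], 59), ([27.7, 237.2], 107)]
top [([272.4, 198.6], 53), ([530.4, 367.7], 44)]
[[288.58437997 188.1513662 ]
 [265.80981275 185.68164479]] [[273.03208375 198.89387449]
 [282.24860288 220.61595312]]
```

View pics/s12.png

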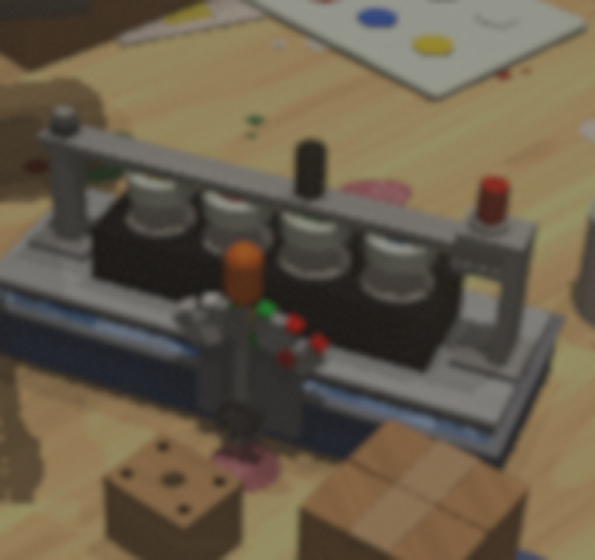

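The lever stands upright in the green notch at (243,272), the pin is home at (492,205), the bar is shut, and all four pots are seated.

```bash
python3 -c "
from plant import manip
print(manip.finish_job())"
```

```text
the job is handed in; nothing more can be done
None
```

The job is handed in: the last camera view showed all four pots seated in the shaker, the bar shut, the pin home and the lever upright in the green notch. It took about 60 s on the robot clock, and the hand-in call gave no verdict.

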